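# Sort scrubber cartridges by weight and reload the air sampler

### The job

The scrubber cartridges on the bench look alike, but some are packed with copper pellets and the others are empty and much lighter: lift each to tell which. Slide the manifold's lock bar fully open, then seat the full cartridges fully home in the numbered pockets, one after the other from pocket 1 at the brass inlet fitting without leaving a gap, and stand the empty ones upright in the divided crate, one per cell. When every cartridge is away, slide the lock bar back home against its stop; leave the screwdriver and power supply where they lie.

Things in the scene. Friction and masses are not known exactly. Their poses are not given: they have to be found in the camera images.
- cartridge1: scrubber cartridge, all alike to the eye: white ribbed cylinder 56 mm diameter, 70 mm high, steel foot, bare black grip stem 28 mm diameter, 50 mm long on top (120 mm in all). Origin: centre of underside; z up the stem. Stands on the bench at first. Empty: about 150 g; full: about 750 g (within a tenth). None if absent; 2 or 3 full and 1 to 3 empty are present
- cartridge2: scrubber cartridge, all alike to the eye: white ribbed cylinder 56 mm diameter, 70 mm high, steel foot, bare black grip stem 28 mm diameter, 50 mm long on top (120 mm in all). Origin: centre of underside; z up the stem. Stands on the bench at first. Empty: about 150 g; full: about 750 g (within a tenth). None if absent; 2 or 3 full and 1 to 3 empty are present
- cartridge3: scrubber cartridge, all alike to the eye: white ribbed cylinder 56 mm diameter, 70 mm high, steel foot, bare black grip stem 28 mm diameter, 50 mm long on top (120 mm in all). Origin: centre of underside; z up the stem. Stands on the bench at first. Empty: about 150 g; full: about 750 g (within a tenth). None if absent; 2 or 3 full and 1 to 3 empty are present
- cartridge4: scrubber cartridge, all alike to the eye: white ribbed cylinder 56 mm diameter, 70 mm high, steel foot, bare black grip stem 28 mm diameter, 50 mm long on top (120 mm in all). Origin: centre of underside; z up the stem. Stands on the bench at first. Empty: about 150 g; full: about 750 g (within a tenth). None if absent; 2 or 3 full and 1 to 3 empty are present
- cartridge5: scrubber cartridge, all alike to the eye: white ribbed cylinder 56 mm diameter, 70 mm high, steel foot, bare black grip stem 28 mm diameter, 50 mm long on top (120 mm in all). Origin: centre of underside; z up the stem. Stands on the bench at first. Empty: about 150 g; full: about 750 g (within a tenth). None if absent; 2 or 3 full and 1 to 3 empty are present
- cartridge6: scrubber cartridge, all alike to the eye: white ribbed cylinder 56 mm diameter, 70 mm high, steel foot, bare black grip stem 28 mm diameter, 50 mm long on top (120 mm in all). Origin: centre of underside; z up the stem. Stands on the bench at first. Empty: about 150 g; full: about 750 g (within a tenth). None if absent; 2 or 3 full and 1 to 3 empty are present
- manifold: fixed aluminium block, 100 (x) x 260 (y) x 60 (z) mm, three square pockets in a row along y, 80 mm apart. Origin: centre of underside. Brass inlet fitting on its +y end, by pocket 1; one, two, three black dots on the -x rim mark the pockets. The lock bar runs along the +x side, 84 to 92 mm above the bench; its tabs reach in to 20 mm from the line of pocket centres
- pocket1 (a point): centre of the floor of pocket 1 (nearest the inlet fitting): square pocket 62 mm wide and 50 mm deep, floor 10 mm above the bench; axes as the manifold's. A seated cartridge's origin lies here, its shoulder 80 mm and its stem's top 130 mm above the bench
- pocket2 (a point): centre of the floor of pocket 2 (the middle one): square pocket 62 mm wide and 50 mm deep, floor 10 mm above the bench; axes as the manifold's. A seated cartridge's origin lies here, its shoulder 80 mm and its stem's top 130 mm above the bench
- pocket3 (a point): centre of the floor of pocket 3 (farthest from the inlet): square pocket 62 mm wide and 50 mm deep, floor 10 mm above the bench; axes as the manifold's. A seated cartridge's origin lies here, its shoulder 80 mm and its stem's top 130 mm above the bench
- lock_bar (a joint): slide of the steel lock bar, m, along the manifold's +y: 0 = locked, against its stop, three tabs over the pockets 4 mm above the shoulders of seated cartridges; 0.040 = fully open, against the other stop, tabs between the pockets. Takes about 3 N; starts locked or nearly so
- lock_grip (a point): centre of the lock bar's upright black handle, at the end away from the inlet: 26 (x) x 16 (y) x 46 (z) mm, 91 to 137 mm above the bench; moves with the bar; axes as the manifold's. Pinch it from above across its 16 mm
- crate: fixed grey return crate, open on top, 168 x 168 mm, 60 mm high, walls 6 mm, divided into 2 x 2 cells. Origin: centre of its underside
- cell1 (a point): centre of the floor of one cell of the crate: 75 mm square, floor 6 mm above the bench, walls up to 60 mm above the bench
- cell2 (a point): centre of the floor of one cell of the crate: 75 mm square, floor 6 mm above the bench, walls up to 60 mm above the bench
- cell3 (a point): centre of the floor of one cell of the crate: 75 mm square, floor 6 mm above the bench, walls up to 60 mm above the bench
- cell4 (a point): centre of the floor of one cell of the crate: 75 mm square, floor 6 mm above the bench, walls up to 60 mm above the bench
- screwdriver: bystander: screwdriver with a red handle, 190 mm long, lying between crate and manifold, towards the far side; leave it alone
- supply: bystander: bare metal power supply module, 55 x 110 x 40 mm, lying beyond the manifold; leave it alone. Origin: centre of its underside
Things that resemble listed ones, but are neither listed nor needed, are in the scene too. Leave any blue or red look-alike of the cartridge2 alone.

How it is judged:
On the way, in this order (a step that is already met when the one before it is completed fails the run):
1. the lock bar is slid open (beyond 35 of 40 mm) (value of joint lock_bar above 0.035 m), for 0.2 s.
2. a full (heavy) cartridge is seated and let go in pocket 1 while pockets 2 and 3 are empty ((((distance between cartridge1 and pocket1 below 0.01 m and angle between cartridge1's own z axis and vertical below 0.12 rad) and contact force between cartridge1 and manifold above 5.2 N and contact force between cartridge1 and the fingers below 0.5 N) or ((distance between cartridge2 and pocket1 below 0.01 m and angle between cartridge2's own z axis and vertical below 0.12 rad) and contact force between cartridge2 and manifold above 5.2 N and contact force between cartridge2 and the fingers below 0.5 N) or ((distance between cartridge3 and pocket1 below 0.01 m and angle between cartridge3's own z axis and vertical below 0.12 rad) and contact force between cartridge3 and manifold above 5.2 N and contact force between cartridge3 and the fingers below 0.5 N) or ((distance between cartridge4 and pocket1 below 0.01 m and angle between cartridge4's own z axis and vertical below 0.12 rad) and contact force between cartridge4 and manifold above 5.2 N and contact force between cartridge4 and the fingers below 0.5 N) or ((distance between cartridge5 and pocket1 below 0.01 m and angle between cartridge5's own z axis and vertical below 0.12 rad) and contact force between cartridge5 and manifold above 5.2 N and contact force between cartridge5 and the fingers below 0.5 N) or ((distance between cartridge6 and pocket1 below 0.01 m and angle between cartridge6's own z axis and vertical below 0.12 rad) and contact force between cartridge6 and manifold above 5.2 N and contact force between cartridge6 and the fingers below 0.5 N)) and distance between each of cartridge1, cartridge2, cartridge3, cartridge4, cartridge5, cartridge6 and pocket2 above 0.03 m and distance between each of cartridge1, cartridge2, cartridge3, cartridge4, cartridge5, cartridge6 and pocket3 above 0.03 m), for 0.2 s.
3. full cartridges are seated and let go in pockets 1 and 2 while pocket 3 is empty ((((distance between cartridge1 and pocket1 below 0.01 m and angle between cartridge1's own z axis and vertical below 0.12 rad) and contact force between cartridge1 and manifold above 5.2 N and contact force between cartridge1 and the fingers below 0.5 N) or ((distance between cartridge2 and pocket1 below 0.01 m and angle between cartridge2's own z axis and vertical below 0.12 rad) and contact force between cartridge2 and manifold above 5.2 N and contact force between cartridge2 and the fingers below 0.5 N) or ((distance between cartridge3 and pocket1 below 0.01 m and angle between cartridge3's own z axis and vertical below 0.12 rad) and contact force between cartridge3 and manifold above 5.2 N and contact force between cartridge3 and the fingers below 0.5 N) or ((distance between cartridge4 and pocket1 below 0.01 m and angle between cartridge4's own z axis and vertical below 0.12 rad) and contact force between cartridge4 and manifold above 5.2 N and contact force between cartridge4 and the fingers below 0.5 N) or ((distance between cartridge5 and pocket1 below 0.01 m and angle between cartridge5's own z axis and vertical below 0.12 rad) and contact force between cartridge5 and manifold above 5.2 N and contact force between cartridge5 and the fingers below 0.5 N) or ((distance between cartridge6 and pocket1 below 0.01 m and angle between cartridge6's own z axis and vertical below 0.12 rad) and contact force between cartridge6 and manifold above 5.2 N and contact force between cartridge6 and the fingers below 0.5 N)) and (((distance between cartridge1 and pocket2 below 0.01 m and angle between cartridge1's own z axis and vertical below 0.12 rad) and contact force between cartridge1 and manifold above 5.2 N and contact force between cartridge1 and the fingers below 0.5 N) or ((distance between cartridge2 and pocket2 below 0.01 m and angle between cartridge2's own z axis and vertical below 0.12 rad) and contact force between cartridge2 and manifold above 5.2 N and contact force between cartridge2 and the fingers below 0.5 N) or ((distance between cartridge3 and pocket2 below 0.01 m and angle between cartridge3's own z axis and vertical below 0.12 rad) and contact force between cartridge3 and manifold above 5.2 N and contact force between cartridge3 and the fingers below 0.5 N) or ((distance between cartridge4 and pocket2 below 0.01 m and angle between cartridge4's own z axis and vertical below 0.12 rad) and contact force between cartridge4 and manifold above 5.2 N and contact force between cartridge4 and the fingers below 0.5 N) or ((distance between cartridge5 and pocket2 below 0.01 m and angle between cartridge5's own z axis and vertical below 0.12 rad) and contact force between cartridge5 and manifold above 5.2 N and contact force between cartridge5 and the fingers below 0.5 N) or ((distance between cartridge6 and pocket2 below 0.01 m and angle between cartridge6's own z axis and vertical below 0.12 rad) and contact force between cartridge6 and manifold above 5.2 N and contact force between cartridge6 and the fingers below 0.5 N)) and distance between each of cartridge1, cartridge2, cartridge3, cartridge4, cartridge5, cartridge6 and pocket3 above 0.03 m), for 0.2 s.
4. every cartridge is away in its place, and the lock bar is home (within 4 mm) (((((distance between cartridge1 and pocket1 below 0.01 m and angle between cartridge1's own z axis and vertical below 0.12 rad) or (distance between cartridge1 and pocket2 below 0.01 m and angle between cartridge1's own z axis and vertical below 0.12 rad) or (distance between cartridge1 and pocket3 below 0.01 m and angle between cartridge1's own z axis and vertical below 0.12 rad)) and contact force between cartridge1 and manifold above 5.2 N) or (((distance between cartridge1 and cell1 below 0.018 m and angle between cartridge1's own z axis and vertical below 0.15 rad) or (distance between cartridge1 and cell2 below 0.018 m and angle between cartridge1's own z axis and vertical below 0.15 rad) or (distance between cartridge1 and cell3 below 0.018 m and angle between cartridge1's own z axis and vertical below 0.15 rad) or (distance between cartridge1 and cell4 below 0.018 m and angle between cartridge1's own z axis and vertical below 0.15 rad)) and contact force between cartridge1 and crate below 5.2 N)) and ((((distance between cartridge2 and pocket1 below 0.01 m and angle between cartridge2's own z axis and vertical below 0.12 rad) or (distance between cartridge2 and pocket2 below 0.01 m and angle between cartridge2's own z axis and vertical below 0.12 rad) or (distance between cartridge2 and pocket3 below 0.01 m and angle between cartridge2's own z axis and vertical below 0.12 rad)) and contact force between cartridge2 and manifold above 5.2 N) or (((distance between cartridge2 and cell1 below 0.018 m and angle between cartridge2's own z axis and vertical below 0.15 rad) or (distance between cartridge2 and cell2 below 0.018 m and angle between cartridge2's own z axis and vertical below 0.15 rad) or (distance between cartridge2 and cell3 below 0.018 m and angle between cartridge2's own z axis and vertical below 0.15 rad) or (distance between cartridge2 and cell4 below 0.018 m and angle between cartridge2's own z axis and vertical below 0.15 rad)) and contact force between cartridge2 and crate below 5.2 N)) and ((((distance between cartridge3 and pocket1 below 0.01 m and angle between cartridge3's own z axis and vertical below 0.12 rad) or (distance between cartridge3 and pocket2 below 0.01 m and angle between cartridge3's own z axis and vertical below 0.12 rad) or (distance between cartridge3 and pocket3 below 0.01 m and angle between cartridge3's own z axis and vertical below 0.12 rad)) and contact force between cartridge3 and manifold above 5.2 N) or (((distance between cartridge3 and cell1 below 0.018 m and angle between cartridge3's own z axis and vertical below 0.15 rad) or (distance between cartridge3 and cell2 below 0.018 m and angle between cartridge3's own z axis and vertical below 0.15 rad) or (distance between cartridge3 and cell3 below 0.018 m and angle between cartridge3's own z axis and vertical below 0.15 rad) or (distance between cartridge3 and cell4 below 0.018 m and angle between cartridge3's own z axis and vertical below 0.15 rad)) and contact force between cartridge3 and crate below 5.2 N)) and ((((distance between cartridge4 and pocket1 below 0.01 m and angle between cartridge4's own z axis and vertical below 0.12 rad) or (distance between cartridge4 and pocket2 below 0.01 m and angle between cartridge4's own z axis and vertical below 0.12 rad) or (distance between cartridge4 and pocket3 below 0.01 m and angle between cartridge4's own z axis and vertical below 0.12 rad)) and contact force between cartridge4 and manifold above 5.2 N) or (((distance between cartridge4 and cell1 below 0.018 m and angle between cartridge4's own z axis and vertical below 0.15 rad) or (distance between cartridge4 and cell2 below 0.018 m and angle between cartridge4's own z axis and vertical below 0.15 rad) or (distance between cartridge4 and cell3 below 0.018 m and angle between cartridge4's own z axis and vertical below 0.15 rad) or (distance between cartridge4 and cell4 below 0.018 m and angle between cartridge4's own z axis and vertical below 0.15 rad)) and contact force between cartridge4 and crate below 5.2 N)) and ((((distance between cartridge5 and pocket1 below 0.01 m and angle between cartridge5's own z axis and vertical below 0.12 rad) or (distance between cartridge5 and pocket2 below 0.01 m and angle between cartridge5's own z axis and vertical below 0.12 rad) or (distance between cartridge5 and pocket3 below 0.01 m and angle between cartridge5's own z axis and vertical below 0.12 rad)) and contact force between cartridge5 and manifold above 5.2 N) or (((distance between cartridge5 and cell1 below 0.018 m and angle between cartridge5's own z axis and vertical below 0.15 rad) or (distance between cartridge5 and cell2 below 0.018 m and angle between cartridge5's own z axis and vertical below 0.15 rad) or (distance between cartridge5 and cell3 below 0.018 m and angle between cartridge5's own z axis and vertical below 0.15 rad) or (distance between cartridge5 and cell4 below 0.018 m and angle between cartridge5's own z axis and vertical below 0.15 rad)) and contact force between cartridge5 and crate below 5.2 N)) and ((((distance between cartridge6 and pocket1 below 0.01 m and angle between cartridge6's own z axis and vertical below 0.12 rad) or (distance between cartridge6 and pocket2 below 0.01 m and angle between cartridge6's own z axis and vertical below 0.12 rad) or (distance between cartridge6 and pocket3 below 0.01 m and angle between cartridge6's own z axis and vertical below 0.12 rad)) and contact force between cartridge6 and manifold above 5.2 N) or (((distance between cartridge6 and cell1 below 0.018 m and angle between cartridge6's own z axis and vertical below 0.15 rad) or (distance between cartridge6 and cell2 below 0.018 m and angle between cartridge6's own z axis and vertical below 0.15 rad) or (distance between cartridge6 and cell3 below 0.018 m and angle between cartridge6's own z axis and vertical below 0.15 rad) or (distance between cartridge6 and cell4 below 0.018 m and angle between cartridge6's own z axis and vertical below 0.15 rad)) and contact force between cartridge6 and crate below 5.2 N)) and (((distance between cartridge1 and pocket1 below 0.01 m and angle between cartridge1's own z axis and vertical below 0.12 rad) and contact force between cartridge1 and manifold above 5.2 N and contact force between cartridge1 and the fingers below 0.5 N) or ((distance between cartridge2 and pocket1 below 0.01 m and angle between cartridge2's own z axis and vertical below 0.12 rad) and contact force between cartridge2 and manifold above 5.2 N and contact force between cartridge2 and the fingers below 0.5 N) or ((distance between cartridge3 and pocket1 below 0.01 m and angle between cartridge3's own z axis and vertical below 0.12 rad) and contact force between cartridge3 and manifold above 5.2 N and contact force between cartridge3 and the fingers below 0.5 N) or ((distance between cartridge4 and pocket1 below 0.01 m and angle between cartridge4's own z axis and vertical below 0.12 rad) and contact force between cartridge4 and manifold above 5.2 N and contact force between cartridge4 and the fingers below 0.5 N) or ((distance between cartridge5 and pocket1 below 0.01 m and angle between cartridge5's own z axis and vertical below 0.12 rad) and contact force between cartridge5 and manifold above 5.2 N and contact force between cartridge5 and the fingers below 0.5 N) or ((distance between cartridge6 and pocket1 below 0.01 m and angle between cartridge6's own z axis and vertical below 0.12 rad) and contact force between cartridge6 and manifold above 5.2 N and contact force between cartridge6 and the fingers below 0.5 N)) and (((distance between cartridge1 and pocket2 below 0.01 m and angle between cartridge1's own z axis and vertical below 0.12 rad) and contact force between cartridge1 and manifold above 5.2 N and contact force between cartridge1 and the fingers below 0.5 N) or ((distance between cartridge2 and pocket2 below 0.01 m and angle between cartridge2's own z axis and vertical below 0.12 rad) and contact force between cartridge2 and manifold above 5.2 N and contact force between cartridge2 and the fingers below 0.5 N) or ((distance between cartridge3 and pocket2 below 0.01 m and angle between cartridge3's own z axis and vertical below 0.12 rad) and contact force between cartridge3 and manifold above 5.2 N and contact force between cartridge3 and the fingers below 0.5 N) or ((distance between cartridge4 and pocket2 below 0.01 m and angle between cartridge4's own z axis and vertical below 0.12 rad) and contact force between cartridge4 and manifold above 5.2 N and contact force between cartridge4 and the fingers below 0.5 N) or ((distance between cartridge5 and pocket2 below 0.01 m and angle between cartridge5's own z axis and vertical below 0.12 rad) and contact force between cartridge5 and manifold above 5.2 N and contact force between cartridge5 and the fingers below 0.5 N) or ((distance between cartridge6 and pocket2 below 0.01 m and angle between cartridge6's own z axis and vertical below 0.12 rad) and contact force between cartridge6 and manifold above 5.2 N and contact force between cartridge6 and the fingers below 0.5 N)) and value of joint lock_bar below 0.004 m), for 0.2 s.
At the end, for the whole second after the job is handed in: Full cartridges (weight on the manifold above 5.2 N) upright (0.12 rad) in pockets 1, 2 and, if a third, 3, within 10 mm of the floor centre; empty ones (below 5.2 N) upright (0.15 rad), one per crate cell, within 18 mm of its floor centre; lock bar within 4 mm of home; all released and at rest (all of step 4 and linear speed of each of cartridge1, cartridge2, cartridge3, cartridge4, cartridge5, cartridge6 below 0.02 m/s); the robot touches nothing.
It fails at once if the screwdriver or power supply is moved by more than 30 mm (distance of any of screwdriver, supply from where it was at the start of the episode above 0.03 m).
Of cartridge1, cartridge3, cartridge4 only 1 to 3 are there at a start; the rules pass over those that are not, and their reading is None.
At some moment in a run one of cartridge1, cartridge2, cartridge3, cartridge4, cartridge5, cartridge6 may be knocked a few centimetres aside while the robot is not near it.
It also fails if it takes over 210 s, if anything falls off the work surface, if the arm or the gripper's body presses on something with over 40 N, if the wrist force passes 120 N, or if a joint passes its speed limit or range.

### The arm

A 7-joint arm with a two-finger parallel gripper is mounted at the origin on the work surface. World frame = base frame: x ahead of the robot, y to its left, z up, the work surface at z = 0. Lengths are in m, angles in rad, forces in N, time in s.
With the tool pointing down it reaches from about 0.425 to 0.875 m from the base axis. Payload 4.7 kg.
Tool frame: the origin (TCP) lies between the finger pads; the fingertips stand 25 mm ahead of it and the grasp point (between the pads) lies 6 mm ahead of it; z points along the fingers, y is the direction in which the jaws open and shut (so a half turn about z gives the same grasp; the last joint's range is limited). The gripper opens to 87 mm and grips with 3 to 60 N. Pads are 19 mm wide; open, the fingers measure 117 mm over their backs; the gripper's body (75 mm by 190 mm) begins 51 mm behind the grasp point.
Start: joints at [1.188, 0.321, -0.07, 1.45, 0.023, 1.371, -0.057], TCP at [0.251, -0.6, 0.248] pointing down, gripper open.
Joint ranges: [-2.86, 2.86], [-0.3, 2.09], [-1.38, 1.24], [0.06, 2.45], [-1.56, 4.7], [0.09, 2.05], [-2.69, 2.69]. Speed limits (rad/s): [2.57, 2.57, 3.14, 3.14, 3.14, 3.14, 3.14].

### API

Orientations are given as a rotation vector (axis times angle).
In Python, from bench import * gives the robot as it stands.
- The arm moves only by the tool send_rows, never from a script. Its arguments are lists of equal length, an entry for each row: "rotation": the turn, a rotation vector about the tool's x, y, z in degrees, a list of three; "slide": the shift along the tool's x, y, z in mm, a list of three; "fingers": the gripper command: -1 is fully open, 1 is shut, values between are in proportion. In form: {"rotation": [[wx, wy, wz], ...], "slide": [[tx, ty, tz], ...], "fingers": [fingers, ...]}. A call has 1 to 12 rows; each row is the pose to reach, as a shift and turn from the pose commanded when the call began, along the tool's axes at that moment; what a row does not reach only later rows make up. A row lasts 1/10 s, in which the tool goes at most 50 mm and 8.59 degrees, less where a joint would pass 70% of its speed; a pose out of reach is approached as far as the arm can. A call with a gripper value outside its range is refused whole. The fingers move at their own pace and stop on an object; "force" is the grip in N (left out, the last holds). Time passes only in rows, so rows that repeat a pose let the fingers close. It gives the time, the measured TCP pose, the force and the opening at its end, in the units of the state.
- get_state(): the state, without advancing time (a new reading comes with each control period).
- get_image(name): name is "scene" or "side" or "wrist"; returns the picture (384x512x3 uint8, red, green, blue); there is no depth.
- camera_model(name): a dict with "intrinsics" (3x3 intrinsics, pixels), "rvec" (rotation vector, rad) and "tvec" (3), from world to camera coordinates, as OpenCV has them. Camera axes: x right, y down, z forward; pixel columns grow to the right and rows downward; lengths in m; the calibration is good to about 2 mm. A picture is of the moment at which its call begins: read the wrist's pose just before it. camera_model takes no time and is no camera call; for the wrist camera it gives the pose at the moment of the call.
- close_job(): hands the job in, once; it reports no verdict.
The state is a dict: "time": time; "joint_positions": joint angles; "qd": joint speeds; "joint_torque": joint torques, N m; "position": TCP position; "tool_rot": TCP orientation; "ft_force": force on the tool from outside, world axes, zero at the start; "torque": the same for the moment, N m; "grip_width": opening from 0.0 (shut) to 1.0 (fully open).
Only numpy, scipy, OpenCV 4.12 (cv2) and the standard library are available. Lean on these libraries where they do the work, as an engineer would, in place of code of your own. Each camera call takes 0.05 s, during which the arm holds its last target.

## Working session

There is one attempt and no reset: what is moved stays moved. The work goes in short steps, Python scripts to look and compute and a tool call to move; the robot and the scene stay as the last step left them, time stands still between calls to the robot, and variables do not carry over. Pictures are saved under pics/ and viewed, and the job is handed in when it is done.

Besides the shell and the picture viewer there is one more tool, called as a command line: name --argument value ..., lists and objects as JSON in quotes. send_rows: Moves the arm, as the interface text tells. Its arguments: {"type":"object","properties":{"rotation":{"type":"array"},"slide":{"type":"array"},"fingers":{"type":"array"},"force":{"type":"number"}},"required":["rotation","slide","fingers"]}

```bash
ls; mkdir -p pics
python3 - <<'E'
from bench import *
import cv2
for n in ["scene","side","wrist"]:
    c=camera_model(n); im=get_image(n)
    cv2.imwrite(f"pics/{n}0.png",cv2.cvtColor(im,cv2.COLOR_RGB2BGR))
    print(n,c)
print(get_state())
E
```

```text
pics
scene {'intrinsics': array([[442.23308508,   0.        , 257.02451774],
       [  0.        , 442.23308508, 196.89879895],
       [  0.        ,   0.        ,   1.        ]]), 'rvec': array([ 0.95445516,  2.27872512, -1.22019376]), 'tvec': array([ 0.34825264, -0.13984288,  1.60722168])}
side {'intrinsics': array([[452.18538393,   0.        , 259.4674908 ],
       [  0.        , 452.18538393, 192.2518929 ],
       [  0.        ,   0.        ,   1.        ]]), 'rvec': array([ 2.34573271, -0.22941287,  0.06898597]), 'tvec': array([-0.51079526,  0.16596622,  1.07745379])}
wrist {'intrinsics': array([[265.70218314,   0.        , 254.48716658],
       [  0.        , 265.70218314, 188.13442776],
       [  0.        ,   0.        ,   1.        ]]), 'rvec': array([-2.40177727,  1.59843653,  0.242715  ]), 'tvec': array([-0.64948487, -0.03564903,  0.39328113])}
{'time': 0.15, 'joint_positions': array([ 1.18812335,  0.3215971 , -0.07007909,  1.45140235,  0.02256882,
        1.37078441, -0.05686557]), 'qd': array([-0.00088076, -0.00247792, -0.00076731, -0.00425184,  0.00024878,
       -0.00071167, -0.00101468]), 'joint_torque': array([ 2.94859058e-05, -4.91794395e+01, -4.04812675e-01, -3.12875819e+01,
       -6.42087520e-02,  4.04786097e-02,  1.02967063e-04]), 'position': array([ 0.25100721, -0.59916639,  0.246745  ]), 'tool_rot': array([-3.07862012e+00, -6.18973238e-01,  5.23697189e-04]), 'ft_force': array([ 0.33887836,  0.474002  , -0.6870468 ]), 'torque': array([ 0.02260866, -0.0193341 , -0.06953351]), 'grip_width': 0.9965736725452314}
```

View pics/scene0.png

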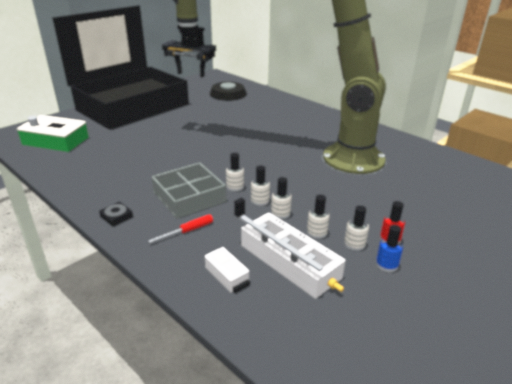

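View pics/side0.png

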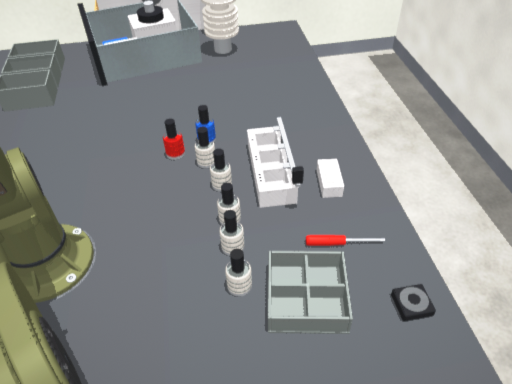

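View pics/wrist0.png

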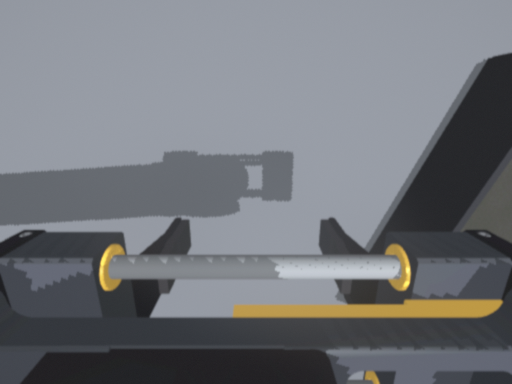

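```bash
cat > h.py <<'E'
from bench import *
import numpy as np, cv2
from scipy.spatial.transform import Rotation as R
def ray(c,u,v):
    K=c["intrinsics"]; Rm=cv2.Rodrigues(np.array(c["rvec"]))[0]; t=np.array(c["tvec"])
    d=Rm.T@np.linalg.inv(K)@np.array([u,v,1.]); o=-Rm.T@t
    return o,d
def onplane(c,u,v,z):
    o,d=ray(c,u,v); return o+d*(z-o[2])/d[2]
def proj(c,P):
    return cv2.projectPoints(np.array(P,float).reshape(-1,1,3),np.array(c["rvec"],float),np.array(c["tvec"],float),c["intrinsics"],None)[0].reshape(-1,2)
E
python3 - <<'E'
from h import *
a=cv2.imread("pics/scene0.png"); b=cv2.imread("pics/side0.png")
for n,im,x0,y0,w,h in [("scene",a,215,140,200,150),("side",b,150,90,200,260)]:
    s=4 if n=="scene" else 2.3
    cv2.imwrite(f"pics/{n}0c.png",cv2.resize(im[y0:y0+h,x0:x0+w],None,fx=s,fy=s,interpolation=cv2.INTER_CUBIC))
    g=im.max(axis=2); m=(g<32).astype(np.uint8)
    nn,l,st,ce=cv2.connectedComponentsWithStats(m)
    c=camera_model(n)
    for i in range(1,nn):
        if 40<st[i,4]<500:
            x,y,ww,hh,A=st[i]; ys,xs=np.where(l==i)
            top=ys.min()
            print(n,st[i],ce[i].round(1), onplane(c,*ce[i],0.095).round(3))
E
```

```text
scene [180  27  23  20 313] [192.1  36.9] [-0.45  -1.468  0.095]
side [393 295  13  25  46] [398.7 307.7] [ 0.731 -0.33   0.095]
```

Run:
```python
import cv2
a=cv2.imread("pics/side0.png");print(a[100,215],a[112,203],a[260,237],a[300,180]); a=cv2.imread("pics/scene0.png"); print(a[160,236],a[200,240],a[250,150])
```

```text
[125 119 114] [35 34 32] [38 36 35] [126 121 116]
[32 28 27] [54 51 51] [111 109 105]
```

View pics/scene0c.png

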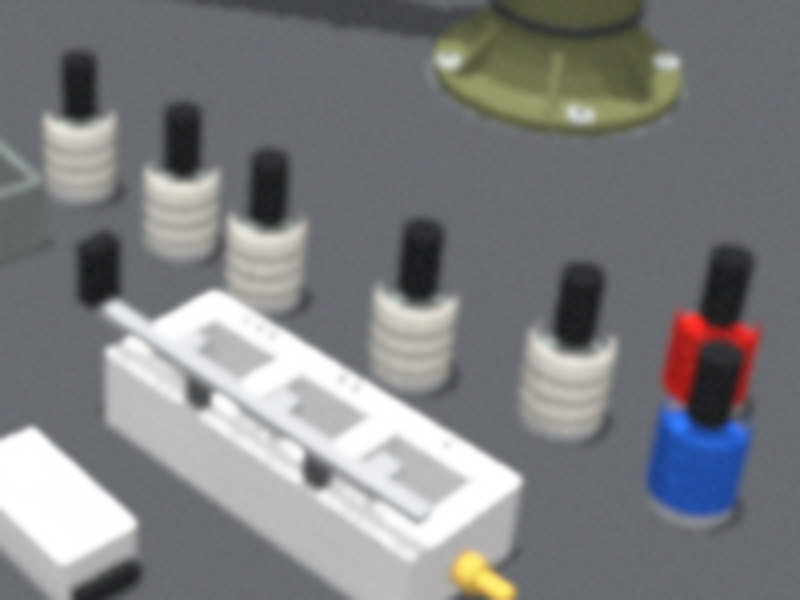

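View pics/side0c.png

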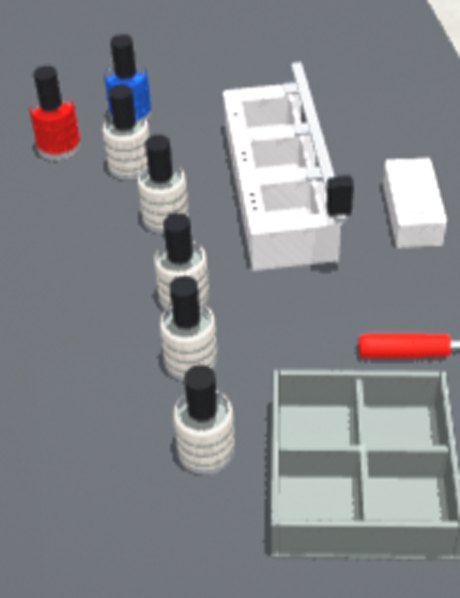

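```bash
cat > loc.py <<'E'
from h import *
def stems(n,im):
    g=im.max(axis=2); m=(g<68).astype(np.uint8)
    nn,l,st,ce=cv2.connectedComponentsWithStats(m); out=[]
    for i in range(1,nn):
        if 50<st[i,4]<450: out.append((ce[i],st[i]))
    return out
def tri(c1,p1,c2,p2):
    o1,d1=ray(c1,*p1);o2,d2=ray(c2,*p2)
    A=np.array([d1,-d2]).T; s=np.linalg.lstsq(A,o2-o1,rcond=None)[0]
    a=o1+s[0]*d1;b=o2+s[1]*d2
    return (a+b)/2,np.linalg.norm(a-b)
def find(ims,camd):
    S={n:stems(n,ims[n]) for n in ims}
    for p,s in S["scene"]:
        for q,t in S["side"]:
            P,e=tri(camd["scene"],p,camd["side"],q)
            if e<0.006 and 0.06<P[2]<0.15 and 0.2<P[0]<1 and abs(P[1])<.7: print("sc",p.round(1),s[2:],"sd",q.round(1),s[2:],P.round(4),round(e,4))
E
python3 - <<'E'
from loc import *
ims={n:cv2.imread(f"pics/{n}0.png") for n in("scene","side")}
find(ims,{n:camera_model(n) for n in ims})
E
```

```text
sc [234.5 161.1] [  8  17 118] sd [237.  260.8] [  8  17 118] [ 0.4426 -0.1579  0.0954] 0.0026
sc [260.2 174.4] [  9  18 137] sd [230.  221.4] [  9  18 137] [ 0.4439 -0.0454  0.0952] 0.0022
sc [281.9 186.4] [  9  18 148] sd [227.1 193.6] [  9  18 148] [0.4493 0.0447 0.0954] 0.0026
sc [319.7 204.6] [ 11  20 170] sd [218.9 158.6] [ 11  20 170] [0.4462 0.1769 0.0957] 0.0018
sc [239.4 207.1] [ 10  18 153] sd [297.5 174.7] [ 10  18 153] [0.6263 0.0543 0.1149] 0.0025
sc [396.1 210.9] [ 13  19 182] sd [170.2 128. ] [ 13  19 182] [0.3272 0.3373 0.0964] 0.0019
sc [359.2 215.8] [ 12  21 192] sd [202.7 136.6] [ 12  21 192] [0.4138 0.2799 0.0952] 0.0019
sc [393.3 235.8] [ 13  21 191] sd [203.2 114.2] [ 13  21 191] [0.4259 0.3853 0.0954] 0.0015
```

Run:
```python
from h import *
c=camera_model("scene")
for p in [(215,290),(520,482),(420,555),(105,350)]:
    print("sc",onplane(c,p[0]/4+215-.4,p[1]/4+140-.4,0.06).round(4))
c=camera_model("side")
for p in [(223,90),(250,232),(342,230),(298,66)]:
    print("sd",onplane(c,p[0]/2.3+150,p[1]/2.3+90,0.06).round(4))
# crate top outer corners
for p in [(273,371),(448,371),(462,522),(272,524)]:
    print("cr",onplane(c,p[0]/2.3+150,p[1]/2.3+90,0.06).round(4))
for p in [(362,448)]:
    print("cc",onplane(c,p[0]/2.3+150,p[1]/2.3+90,0.06).round(4))
print(camera_model("wrist"))
s=get_state(); print(R.from_rotvec(s["tool_rot"]).as_matrix().round(3))
cw=camera_model("wrist"); Rm=cv2.Rodrigues(cw["rvec"])[0]; o=-Rm.T@cw["tvec"]
Rt=R.from_rotvec(s["tool_rot"]).as_matrix()
print("cam in tool",Rt.T@(o-s["position"]), (Rt.T@Rm.T).round(3))
```

```text
sc [0.5303 0.0703 0.06  ]
sc [0.5462 0.3323 0.06  ]
sc [0.638  0.3279 0.06  ]
sc [0.6311 0.0659 0.06  ]
sd [0.5466 0.3328 0.06  ]
sd [0.5328 0.0722 0.06  ]
sd [0.6328 0.0545 0.06  ]
sd [0.6517 0.3632 0.06  ]
cr [ 0.5192 -0.121   0.06  ]
cr [ 0.6854 -0.155   0.06  ]
cr [ 0.6458 -0.3125  0.06  ]
cr [ 0.4854 -0.2823  0.06  ]
cc [ 0.5811 -0.2233  0.06  ]
{'intrinsics': array([[265.70218314,   0.        , 254.48716658],
       [  0.        , 265.70218314, 188.13442776],
       [  0.        ,   0.        ,   1.        ]]), 'rvec': array([-2.40165473,  1.59842555,  0.24238833]), 'tvec': array([-0.64962117, -0.03563503,  0.39326062])}
[[ 0.922  0.386 -0.001]
 [ 0.386 -0.922  0.001]
 [-0.    -0.001 -1.   ]]
cam in tool [ 0.08088028  0.00068076 -0.13830236] [[-0.001 -0.956 -0.293]
 [ 1.    -0.001 -0.001]
 [ 0.001 -0.293  0.956]]
```

```bash
cat >> h.py <<'E'
def plan(x,y,z,yaw):
    s=get_state(); Rt=R.from_rotvec(s["tool_rot"]); p=s["position"]
    M=Rt.as_matrix(); d=M.T@(np.array([x,y,z])-p)*1000
    T=np.array([[np.cos(yaw),np.sin(yaw),0],[np.sin(yaw),-np.cos(yaw),0],[0,0,-1]])
    rv=(Rt.inv()*R.from_matrix(T)).as_rotvec(degrees=True)
    print("t",round(s["time"],2),"slide",d.round(1),"rot",rv.round(2),"n rows>=",np.ceil(np.linalg.norm(d)/50),np.ceil(np.linalg.norm(rv)/8.59),"F",s["ft_force"].round(2),"pos",p.round(4),"w",round(s["grip_width"],3))
E
python3 -c "
from h import *
plan(.575,.13,.29,-.058)"
```

```text
t 0.15 slide [ 580.6 -547.3  -42.5] rot [-8.000e-02  2.000e-02  2.606e+01] n rows>= 16.0 4.0 F [ 0.34  0.47 -0.69] pos [ 0.251  -0.5992  0.2467] w 0.997
```

send_rows --rotation '[[0,0,8],[0,0,16],[0,0,26],[0,0,26],[0,0,26],[0,0,26],[0,0,26],[0,0,26],[0,0,26],[0,0,26],[0,0,26],[0,0,26]]' --slide '[[35,-33,-10],[70,-66,-20],[105,-99,-30],[140,-132,-42],[175,-165,-42],[210,-198,-42],[245,-231,-42],[280,-264,-42],[315,-297,-42],[350,-330,-42],[385,-363,-42],[420,-396,-42]]' --fingers '[-1,-1,-1,-1,-1,-1,-1,-1,-1,-1,-1,-1]' --force 40

```text
time: 1.35
position: [0.4858, -0.0701, 0.2896]
tool_rot: [3.14, -0.09, 0.0]
ft_force: [1.4, -0.7, -0.7]
grip_width: 0.999
```

```bash
python3 -c "
from h import *
plan(.575,.13,.29,-.058)"
```

```text
t 1.35 slide [  77.7 -204.9   -0.5] rot [ 0.04 -0.02  0.05] n rows>= 5.0 1.0 F [ 1.42 -0.73 -0.74] pos [ 0.4858 -0.0701  0.2896] w 0.999
```

send_rows --rotation '[[0,0,0],[0,0,0],[0,0,0],[0,0,0],[0,0,0],[0,0,0],[0,0,0]]' --slide '[[17,-45,0],[34,-90,0],[51,-135,0],[68,-180,0],[78,-205,0],[78,-205,0],[78,-205,0]]' --fingers '[-1,-1,-1,-1,-1,-1,-1]'

```text
time: 2.05
position: [0.5748, 0.1284, 0.2889]
tool_rot: [3.14, -0.088, -0.002]
ft_force: [-0.3, -0.4, 0.5]
grip_width: 1.001
```

Run:
```python
from h import *
import pickle
c=camera_model("wrist"); im=get_image("wrist"); s=get_state()
cv2.imwrite("pics/wrist1.png",im[:,:,::-1]); pickle.dump((c,s),open("pics/wrist1.pkl","wb"))
print(s["position"],s["ft_force"])
cv2.imwrite("pics/wrist1c.png",cv2.resize(im[:,:,::-1],None,fx=1.55,fy=1.55,interpolation=cv2.INTER_CUBIC))
```

```text
[0.57487995 0.12705198 0.28906893] [ 0.29147739 -0.33840275  0.07546208]
```

View pics/wrist1c.png

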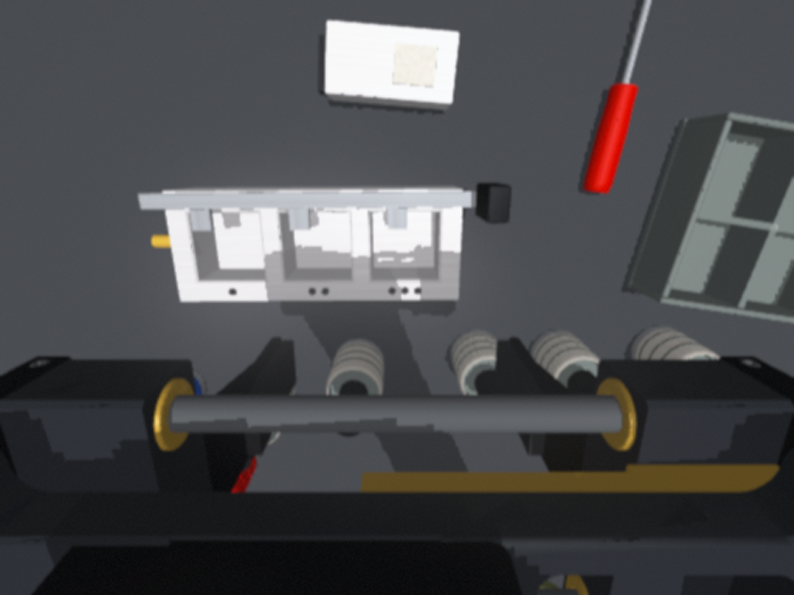

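Run:
```python
from h import *
import pickle
c,s=pickle.load(open("pics/wrist1.pkl","rb")); im=cv2.imread("pics/wrist1.png")
g=im.max(axis=2)
# -x outer edge: per column, last bright->dark row
pts=[]
for u in range(125,290,5):
    col=g[170:215,u].astype(int); d=np.diff(col); i=d.argmin()
    if d[i]<-40: pts.append((u,170+i+.5))
pts=np.array(pts); P=np.array([onplane(c,u,v,0.06) for u,v in pts]); f=np.polyfit(P[:,1],P[:,0],1); print("front edge x=f(y)",f,np.std(P[:,0]-np.polyval(f,P[:,1])))
# ends: per row
for nm,u0,u1,sg in (("L",100,130,1),("R",285,310,-1)):
    Q=[]
    for v in range(150,190,3):
        d=np.diff(g[v,u0:u1].astype(int))*sg; i=d.argmax(); 
        if d[i]>40: Q.append(onplane(c,u0+i+.5,v,0.06))
    Q=np.array(Q); print(nm,Q[[0,-1]].round(4), np.median(Q[:,1]).round(4))
# dots
m=((g<110)[183:193,130:290]).astype(np.uint8)
n,l,st,ce=cv2.connectedComponentsWithStats(m)
for i in range(1,n): print("dot",st[i,4],(ce[i]+[130,183]).round(1),onplane(c,*(ce[i]+[130,183]),0.06).round(4))
# handle
m=((g<40)[100:160,295:345]).astype(np.uint8)
n,l,st,ce=cv2.connectedComponentsWithStats(m)
for i in range(1,n):
    if st[i,4]>50: print("handle",st[i],st[i,:2]+[295,100],(ce[i]+[295,100]).round(1),onplane(c,*(ce[i]+[295,100]),0.137).round(4))
z=cv2.resize(im[100:200,90:340],None,fx=3.2,fy=3.2,interpolation=cv2.INTER_NEAREST); cv2.imwrite("pics/w1z.png",z)
```

```text
front edge x=f(y) [0.06059528 0.52749241] 0.0035221038903254205
L [[0.6094 0.3284 0.06  ]
 [0.553  0.3321 0.06  ]] 0.3307
R [[0.5946 0.0671 0.06  ]
 [0.5735 0.0687 0.06  ]] 0.0672
dot 12 [201.  187.5] [0.5482 0.2068 0.06  ]
dot 12 [209.5 187.5] [0.5475 0.1946 0.06  ]
dot 12 [252.4 187.2] [0.5443 0.1326 0.06  ]
dot 7 [260.7 187. ] [0.544  0.1206 0.06  ]
dot 9 [269.3 187.1] [0.5432 0.1082 0.06  ]
dot 5 [149.8 187.6] [0.5522 0.2807 0.06  ]
handle [ 13  19  16  23 171] [308 119] [311.8 128.4] [0.6297 0.0635 0.137 ]
```

View pics/w1z.png

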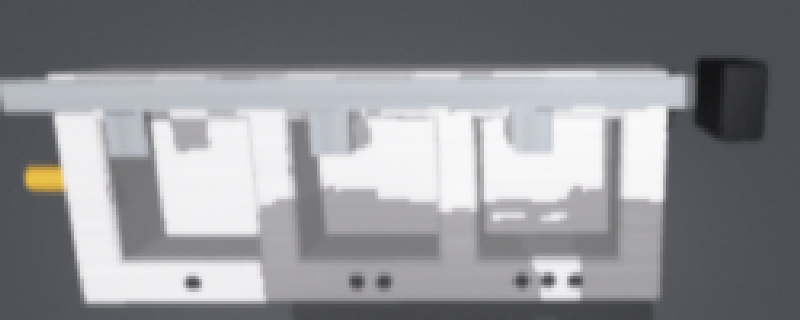

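```bash
python3 - <<'E'
from h import *
import pickle
c,s=pickle.load(open("pics/wrist1.pkl","rb"))
print(onplane(c,90+747/3.2-.5,100+99/3.2-.5,.137))
th=-.0524; ex=np.array([np.cos(th),np.sin(th)]); ey=np.array([-np.sin(th),np.cos(th)]); C=np.array([.589,.199])
print("pockets",[ (C+ey*k).round(4) for k in(.08,0,-.08)])
for h in ([.6263,.0543],): print("local",(h-C)@ex,(h-C)@ey)
# pocket rim edges in zoom: pocket1 left x=97.. measured
for nm,u,v in [("p3 L-",478,257),("p3 R-",620,257),("p2 L-",300,257),("p2 R-",440,257),("p1 L-",122,257),("p1 R-",264,257)]:
    P=onplane(c,90+u/3.2-.5,100+v/3.2-.5,.06)[:2]; print(nm,P.round(4),((P-C)@ex).round(4),((P-C)@ey).round(4))
E
python3 -c "
from h import *
plan(.6275,.054,.20,-.0524)"
```

```text
[0.62697357 0.05151885 0.137     ]
pockets [array([0.5932, 0.2789]), array([0.589, 0.199]), array([0.5848, 0.1191])]
local 0.0448276139149138 -0.14254776403260566
p3 L- [0.5565 0.1513] -0.0299 -0.0493
p3 R- [0.5529 0.0879] -0.0302 -0.1129
p2 L- [0.561  0.2309] -0.0296 0.0304
p2 R- [0.5575 0.1683] -0.0298 -0.0323
p1 L- [0.5655 0.3104] -0.0293 0.11
p1 R- [0.562 0.247] -0.0295 0.0465
t 2.1 slide [56.8 69.8 89.1] rot [ 0.07  0.05 -0.32] n rows>= 3.0 1.0 F [ 0.29 -0.34  0.08] pos [0.5749 0.1271 0.2891] w 0.999
```

send_rows --rotation '[[0,0,0],[0,0,0],[0,0,0],[0,0,0],[0,0,0],[0,0,0],[0,0,0],[0,0,0],[0,0,0],[0,0,0]]' --slide '[[28,36,10],[56,71,20],[56,71,65],[56,71,110],[56,71,145],[56,71,165],[56,71,165],[56,71,165],[56,71,165],[56,71,165]]' --fingers '[-0.2,-0.2,-0.2,-0.2,-0.2,-0.2,0.9,0.9,0.9,0.9]' --force 30

```text
time: 3.1
position: [0.628, 0.054, 0.1266]
tool_rot: [3.14, -0.09, 0.005]
ft_force: [-0.7, 0.6, -0.0]
grip_width: 0.318
```

```bash
python3 -c "
from h import *
plan(.627,.0525,.124,-.0524)"
```

```text
t 3.1 slide [-1.   1.5  2.6] rot [ 0.01 -0.19 -0.3 ] n rows>= 1.0 1.0 F [-0.73  0.62 -0.01] pos [0.628  0.054  0.1266] w 0.318
```

send_rows --rotation '[[0,0,0],[0,0,0],[0,0,0],[0,0,0]]' --slide '[[0,0,0],[0,0,0],[0,0,0],[0,0,0]]' --fingers '[0.9,0.9,0.9,0.9]'

```text
time: 3.5
position: [0.6275, 0.0539, 0.1256]
tool_rot: [3.14, -0.089, 0.002]
ft_force: [-0.5, -1.6, 6.1]
grip_width: 0.18
```

send_rows --rotation '[[0,0,0],[0,0,0],[0,0,0],[0,0,0],[0,0,0],[0,0,0],[0,0,0],[0,0,0]]' --slide '[[0,-8,0],[0,-16,0],[0,-24,0],[0,-32,0],[0,-38,0],[0,-42,0],[0,-43,0],[0,-43,0]]' --fingers '[0.9,0.9,0.9,0.9,0.9,0.9,0.9,0.9]'

```text
time: 4.3
position: [0.6293, 0.087, 0.1254]
tool_rot: [3.126, -0.099, -0.004]
ft_force: [-7.1, -17.0, 12.2]
grip_width: 0.186
```

send_rows --rotation '[[0,0,0],[0,0,0],[0,0,0]]' --slide '[[0,-3,0],[0,-3,0],[0,-3,0]]' --fingers '[0.9,0.9,0.9]'

```text
time: 4.6
position: [0.6293, 0.0871, 0.1254]
tool_rot: [3.122, -0.102, -0.006]
ft_force: [-8.3, -21.2, 15.0]
grip_width: 0.183
```

Run:
```python
from h import *
for n in ["wrist","scene"]:
    im=get_image(n)[:,:,::-1]
    if n=="wrist": im=im[60:260]
    else: im=im[180:300,215:375]
    cv2.imwrite(f"pics/{n}2.png",cv2.resize(im,None,fx=(1.5 if n=="wrist" else 4.5),fy=(1.5 if n=="wrist" else 4.5),interpolation=cv2.INTER_CUBIC))
print(get_state()["position"],get_state()["ft_force"])
```

```text
[0.62933867 0.08705894 0.12544202] [ -8.43156123 -22.05294888  14.32103015]
```

View pics/wrist2.png

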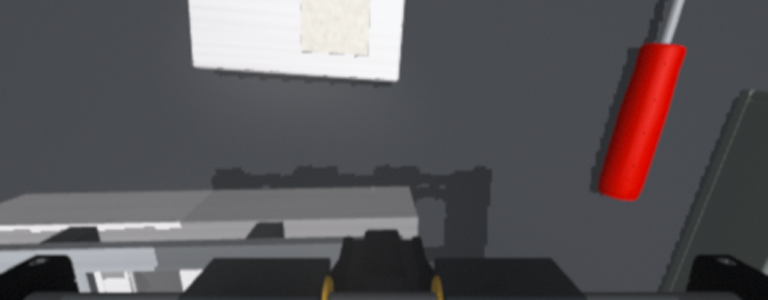

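View pics/scene2.png

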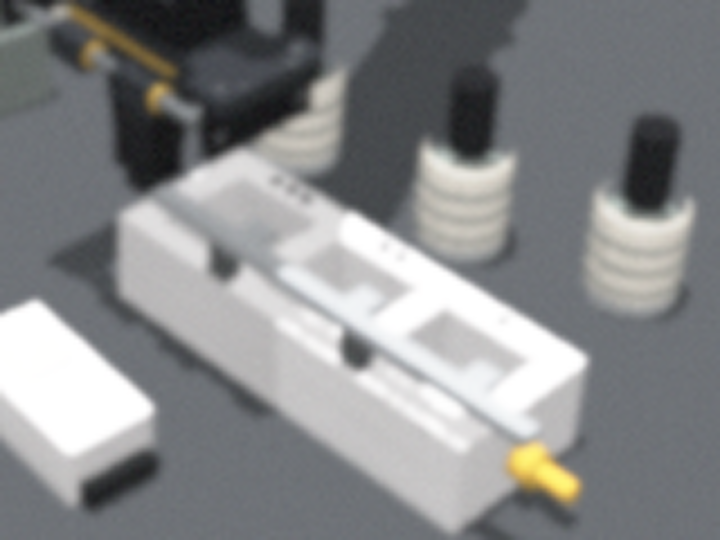

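send_rows --rotation '[[0,0,0],[0,0,0],[0,0,0],[0,0,0],[0,0,0],[0,0,0],[0,0,0],[0,0,0],[0,0,0],[0,0,0],[0,0,0]]' --slide '[[0,0,0],[0,0,0],[0,0,0],[0,0,-20],[0,0,-70],[-10,-10,-120],[-40,-30,-160],[-50,-40,-160],[-50,-40,-160],[-50,-40,-160],[-50,-40,-160]]' --fingers '[-0.2,-0.2,-0.2,-0.2,-0.2,-0.2,-0.2,-0.2,-0.2,-0.2,-0.2]'

```text
time: 5.8
position: [0.582, 0.1411, 0.2824]
tool_rot: [3.139, -0.093, -0.004]
ft_force: [-0.4, -0.8, 0.1]
grip_width: 0.602
```

Run:
```python
from h import *
import pickle
c=camera_model("wrist"); im=get_image("wrist"); s=get_state()
cv2.imwrite("pics/wrist3.png",im[:,:,::-1]); pickle.dump((c,s),open("pics/wrist3.pkl","wb"))
print(s["position"],s["ft_force"],s["time"])
cv2.imwrite("pics/wrist3c.png",cv2.resize(im[90:220,80:340,::-1],None,fx=3,fy=3,interpolation=cv2.INTER_CUBIC))
```

```text
[0.5820634  0.14116634 0.28250303] [-0.5162339  -0.76440958  0.90223334] 5.85
```

View pics/wrist3c.png

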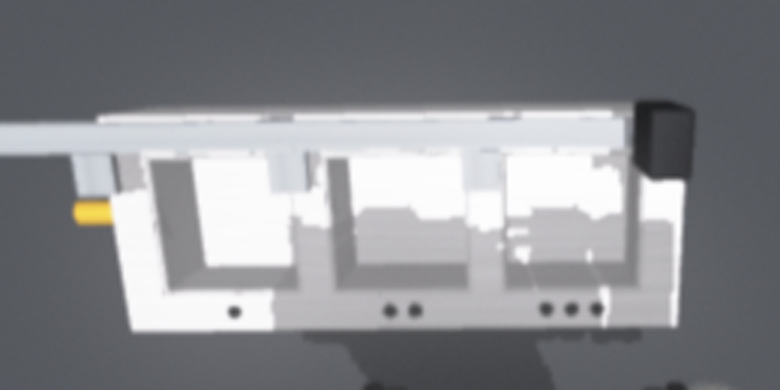

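```bash
python3 - <<'E'
from h import *
import pickle
th=-.0524; ex=np.array([np.cos(th),np.sin(th)]); ey=np.array([-np.sin(th),np.cos(th)]); C=np.array([.590,.1978])
for k,sc,ox,oy,L in (("1",3.2,90,100,[(126,130),(331,130),(533,130)]),("3",3,80,90,[(94,175),(289,170),(482,170)])):
    c,s=pickle.load(open(f"pics/wrist{k}.pkl","rb"))
    for u,v in L:
        P=onplane(c,ox+u/sc-.5,oy+v/sc-.5,.092)[:2]; print(k,P.round(4),((P-C)@ex).round(4),((P-C)@ey).round(4))
E
python3 -c "
from h import *
plan(.4138,.2799,.20,0)"
```

```text
1 [0.6243 0.2824] 0.0298 0.0863
1 [0.6198 0.2024] 0.0295 0.0062
1 [0.6153 0.1236] 0.0291 -0.0727
3 [0.6243 0.3158] 0.0281 0.1196
3 [0.6215 0.2353] 0.0295 0.0391
3 [0.6168 0.1561] 0.0289 -0.0402
t 5.85 slide [-175.9 -128.6   82.9] rot [ 0.05  0.17 -3.39] n rows>= 5.0 1.0 F [-0.52 -0.76  0.9 ] pos [0.5821 0.1412 0.2825] w 0.599
```

send_rows --rotation '[[0,0,0],[0,0,0],[0,0,0],[0,0,0],[0,0,0],[0,0,0],[0,0,0],[0,0,0],[0,0,0]]' --slide '[[-37,-26,5],[-74,-52,20],[-110,-78,30],[-146,-104,50],[-170,-124,70],[-176,-129,100],[-176,-129,140],[-176,-129,170],[-176,-129,178]]' --fingers '[-0.2,-0.2,-0.2,-0.2,-0.2,-0.2,-0.2,-0.2,-0.2]'

```text
time: 6.75
position: [0.4115, 0.2795, 0.1025]
tool_rot: [3.137, -0.091, -0.011]
ft_force: [0.6, 0.4, 0.2]
grip_width: 0.6
```

Run:
```python
from h import *
plan(.4138,.2799,.104,-.0524)
for n in ["scene"]:
    im=get_image(n)[:,:,::-1][150:300,240:440]
    cv2.imwrite(f"pics/{n}4.png",cv2.resize(im,None,fx=4,fy=4,interpolation=cv2.INTER_CUBIC))
```

```text
t 6.75 slide [ 2.3 -0.5 -1.5] rot [ 0.18  0.4  -0.31] n rows>= 1.0 1.0 F [0.63 0.37 0.2 ] pos [0.4115 0.2795 0.1025] w 0.6
```

View pics/scene4.png

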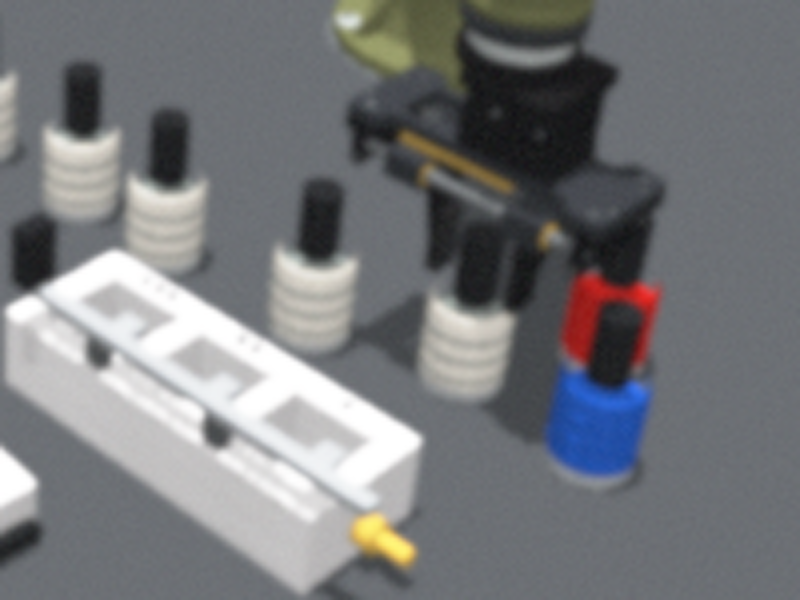

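send_rows --rotation '[[0.2,0.4,-0.3],[0.2,0.4,-0.3],[0.2,0.4,-0.3],[0.2,0.4,-0.3],[0.2,0.4,-0.3],[0.2,0.4,-0.3],[0.2,0.4,-0.3]]' --slide '[[2,0,-1.5],[2,0,-1.5],[2,0,-1.5],[2,0,-1.5],[2,0,-1.5],[2,0,-1.5],[2,0,-1.5]]' --fingers '[0.7,0.7,0.7,0.7,0.7,0.7,0.7]' --force 40

```text
time: 7.5
position: [0.4165, 0.2807, 0.109]
tool_rot: [-3.139, 0.082, -0.014]
ft_force: [0.2, -3.8, 6.9]
grip_width: 0.315
```

send_rows --rotation '[[0,0,0],[0,0,0],[0,0,0],[0,0,0],[0,0,0],[0,0,0],[0,0,0],[0,0,0],[0,0,0]]' --slide '[[0,0,-10],[0,0,-25],[0,0,-40],[0,0,-40],[0,0,-40],[0,0,-40],[0,0,-40],[0,0,-40],[0,0,-40]]' --fingers '[0.7,0.7,0.7,0.7,0.7,0.7,0.7,0.7,0.7]'

```text
time: 8.4
position: [0.415, 0.2814, 0.1476]
tool_rot: [-3.137, 0.081, -0.01]
ft_force: [-0.5, -0.7, -7.3]
grip_width: 0.31
```

Run:
```python
from h import *
plan(.5942,.2777,.260,-.0524)
```

```text
t 8.4 slide [ 179.8   -5.9 -111.2] rot [-0.18 -0.36  0.04] n rows>= 5.0 1.0 F [-0.45 -0.69 -7.34] pos [0.415  0.2814 0.1476] w 0.31
```

```bash
cat > body.py <<'E'
from loc import *
def bodies(im):
    hsv=cv2.cvtColor(im,cv2.COLOR_RGB2HSV); m=((hsv[:,:,1]<60)&(hsv[:,:,2]>150)).astype(np.uint8)
    m=cv2.morphologyEx(m,cv2.MORPH_OPEN,np.ones((3,3)))
    n,l,st,ce=cv2.connectedComponentsWithStats(m); return [(ce[i],st[i]) for i in range(1,n) if 150<st[i,4]<1500]
def findb(tag=None):
    C={n:camera_model(n) for n in("scene","side")}
    I={n:get_image(n) for n in C}
    B={n:bodies(I[n]) for n in C}
    for p,s in B["scene"]:
        for q,t in B["side"]:
            P,e=tri(C["scene"],p,C["side"],q)
            if e<0.006 and 0.0<P[2]<0.25 and 0.3<P[0]<.8 and abs(P[1])<.5: print("body",p.round(1),s[4],q.round(1),t[4],P.round(4),round(e,4))
    if tag:
        for n in C: cv2.imwrite(f"pics/{n}{tag}.png",I[n][:,:,::-1])
    return C,I
E
python3 - <<'E'
from body import *
C,I=findb("5"); print(get_state()["position"]); find(I,C)
E
```

```text
body [234.3 178.8] 317 [239.5 281.1] 518 [ 0.4423 -0.1626  0.0286] 0.0058
body [259.6 192.8] 347 [232.4 239.9] 405 [ 0.4447 -0.0464  0.03  ] 0.0035
body [317.3 224.5] 407 [220.3 176.6] 316 [0.4458 0.1773 0.0301] 0.0006
body [358.7 225.3] 415 [203.  143.3] 260 [0.4131 0.2839 0.0673] 0.0008
body [225.6 267.2] 1205 [330.1 177.5] 886 [0.7377 0.1203 0.0235] 0.0028
[0.41513825 0.28144271 0.14782243]
sc [234.5 161.2] [  8  16 117] sd [237.  260.8] [  8  16 117] [ 0.4427 -0.1578  0.0953] 0.0024
sc [260.4 174.6] [  8  17 127] sd [230.  221.4] [  8  17 127] [ 0.4438 -0.0448  0.0947] 0.0025
sc [281.9 186.5] [  9  18 146] sd [227.1 193.6] [  9  18 146] [0.4493 0.0447 0.0954] 0.0026
sc [319.7 204.7] [ 10  19 164] sd [218.8 158.7] [ 10  19 164] [0.446  0.1769 0.0954] 0.0015
sc [396.1 211. ] [ 13  19 181] sd [170.3 127.9] [ 13  19 181] [0.3275 0.3373 0.0966] 0.0017
sc [247.8 212.5] [ 11  18 159] sd [294.7 165.9] [ 11  18 159] [0.6276 0.0868 0.1149] 0.0014
```

send_rows --rotation '[[0,0,0],[0,0,0],[0,0,0],[-0.2,-0.4,0],[-0.2,-0.4,0],[-0.2,-0.4,0],[-0.2,-0.4,0],[-0.2,-0.4,0],[-0.2,-0.4,0],[-0.2,-0.4,0]]' --slide '[[0,0,-35],[30,0,-60],[75,-2,-60],[120,-4,-60],[160,-5,-60],[180,-5,-55],[180,-5,-46],[180,-5,-42],[180,-5,-42],[180,-5,-42]]' --fingers '[0.7,0.7,0.7,0.7,0.7,0.7,0.7,0.7,0.7,0.7]'

```text
time: 9.5
position: [0.594, 0.2775, 0.1915]
tool_rot: [3.14, -0.079, -0.0]
ft_force: [0.3, 0.2, -7.1]
grip_width: 0.314
```

Run:
```python
from body import *
plan(.595,.277,.119,-.0524)
C={}
for n,(x,y,w,h) in {"scene":(240,150,200,150),"side":(180,80,160,140),"wrist":(0,0,512,384)}.items():
    im=get_image(n)[y:y+h,x:x+w,::-1]; f=3.5 if n!="wrist" else 1.5
    cv2.imwrite(f"pics/{n}6.png",cv2.resize(im,None,fx=f,fy=f,interpolation=cv2.INTER_CUBIC))
```

```text
t 9.5 slide [ 1.   0.5 72.5] rot [0.02 0.   0.11] n rows>= 2.0 1.0 F [ 0.3   0.25 -7.09] pos [0.594  0.2775 0.1915] w 0.314
```

View pics/scene6.png

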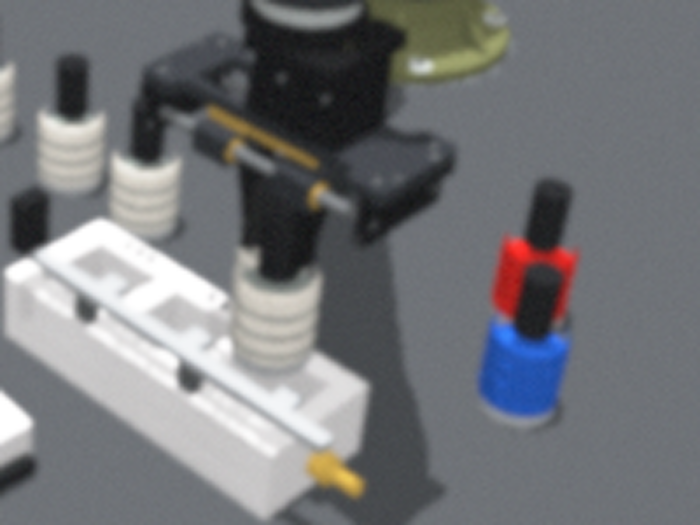

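View pics/side6.png

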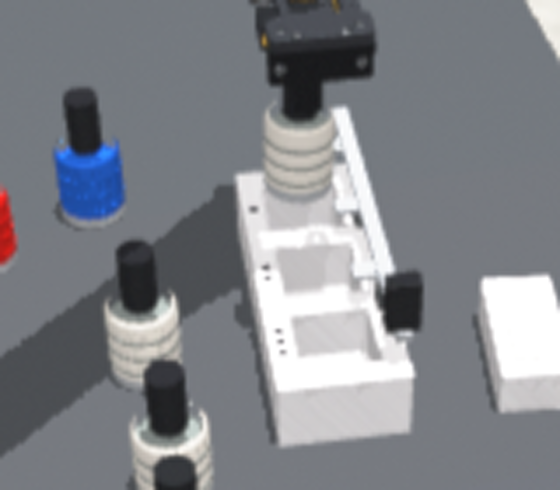

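View pics/wrist6.png

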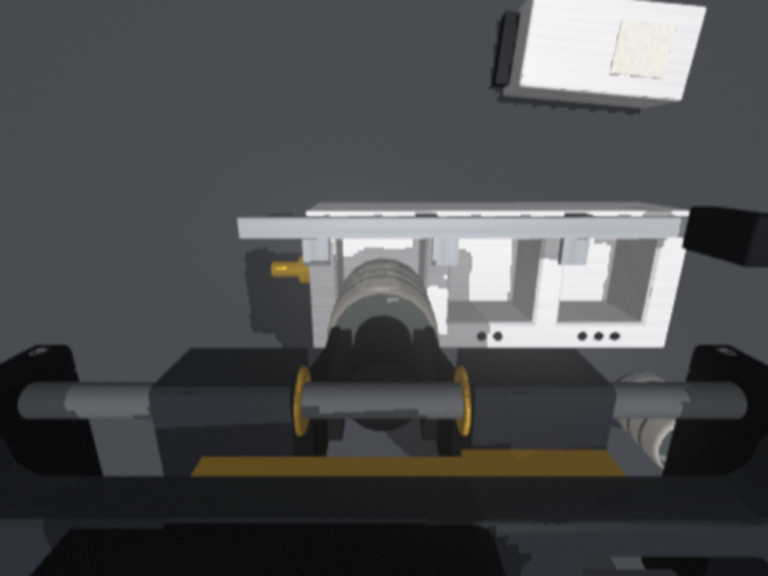

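send_rows --rotation '[[0,0,0],[0,0,0],[0,0,0],[0,0,0]]' --slide '[[1,0,12],[1,0,24],[1,0,36],[1,0,40]]' --fingers '[0.7,0.7,0.7,0.7]'

```text
time: 10.05
position: [0.5954, 0.2762, 0.1488]
tool_rot: [3.139, -0.082, -0.003]
ft_force: [0.7, 0.0, -7.5]
grip_width: 0.31
```

send_rows --rotation '[[0,0,0],[0,0,0],[0,0,0],[0,0,0],[0,0,0]]' --slide '[[0,0,10],[0,0,20],[0,0,27],[0,0,30],[0,0,30]]' --fingers '[0.7,0.7,0.7,0.7,0.7]'

```text
time: 10.55
position: [0.5957, 0.2768, 0.1207]
tool_rot: [3.14, -0.081, -0.001]
ft_force: [-0.2, 0.1, -7.9]
grip_width: 0.307
```

send_rows --rotation '[[0,0,0],[0,0,0],[0,0,0]]' --slide '[[0,0,3],[0,0,3],[0,0,3]]' --fingers '[0.7,0.7,0.7]'

```text
time: 10.85
position: [0.5964, 0.2774, 0.1197]
tool_rot: [-3.14, 0.081, -0.002]
ft_force: [-2.2, -0.8, 1.4]
grip_width: 0.313
```

Seated on the floor (load gone). Release and rise.

send_rows --rotation '[[0,0,0],[0,0,0],[0,0,0],[0,0,0],[0,0,0],[0,0,0],[0,0,0]]' --slide '[[0,0,0],[0,0,0],[0,0,0],[0,0,-20],[0,0,-60],[0,0,-100],[0,0,-100]]' --fingers '[-0.1,-0.1,-0.1,-0.1,-0.1,-0.1,-0.1]'

```text
time: 11.55
position: [0.5987, 0.2794, 0.2253]
tool_rot: [-3.135, 0.081, -0.016]
ft_force: [-1.0, 0.3, -0.6]
grip_width: 0.545
```

Run:
```python
from body import *
C,I=findb("7"); find(I,C); plan(.448,.177,.106,-.0524)
```

```text
body [234.2 178.8] 323 [239.5 281.2] 530 [ 0.4423 -0.1628  0.0283] 0.0057
body [259.6 192.9] 356 [232.3 239.9] 422 [ 0.4446 -0.0464  0.0296] 0.0031
body [316.3 223.2] 327 [220.4 176.8] 318 [0.4457 0.1737 0.0326] 0.0005
body [225.6 267.2] 1217 [330.1 177.6] 889 [0.7377 0.1202 0.0233] 0.0027
sc [234.4 161.2] [  8  16 116] sd [237.  260.8] [  8  16 116] [ 0.4427 -0.1578  0.0951] 0.0024
sc [260.5 174.6] [  8  17 125] sd [230.  221.4] [  8  17 125] [ 0.4438 -0.0448  0.0947] 0.0026
sc [281.8 186.5] [  9  18 141] sd [227.1 193.6] [  9  18 141] [0.4494 0.0448 0.0952] 0.0023
sc [396.1 211.1] [ 13  19 174] sd [170.2 127.9] [ 13  19 174] [0.3273 0.3375 0.0962] 0.0014
sc [247.7 212.7] [ 11  18 153] sd [294.7 166. ] [ 11  18 153] [0.6278 0.0868 0.1147] 0.001
sc [393.2 235.7] [ 13  20 178] sd [203.2 114.2] [ 13  20 178] [0.4259 0.3851 0.0957] 0.0014
sc [317.2 243. ] [ 12  22 202] sd [265.2 125.7] [ 12  22 202] [0.5903 0.2782 0.1057] 0.0015
t 11.65 slide [-143.5  108.2  113.1] rot [-0.07 -0.16  0.04] n rows>= 5.0 1.0 F [-0.98  0.72 -0.25] pos [0.5966 0.2775 0.2196] w 0.548
```

send_rows --rotation '[[0,0,0],[0,0,0],[0,0,0],[0,0,0],[0,0,0],[0,0,0],[0,0,0],[0,0,0],[0,0,0]]' --slide '[[-36,27,0],[-72,54,0],[-108,81,0],[-140,106,15],[-143.5,108,50],[-143.5,108,85],[-143.5,108,108],[-143.5,108,113],[-143.5,108,113]]' --fingers '[-0.2,-0.2,-0.2,-0.2,-0.2,-0.2,-0.2,-0.2,-0.2]'

```text
time: 12.55
position: [0.446, 0.1763, 0.1041]
tool_rot: [3.14, -0.081, -0.005]
ft_force: [0.5, 0.0, 0.2]
grip_width: 0.601
```

Run:
```python
from body import *
plan(.448,.177,.106,-.0524)
for n,(x,y,w,h) in {"scene":(240,130,200,150),"side":(150,80,160,140)}.items():
    im=get_image(n)[y:y+h,x:x+w,::-1]; f=3.5 
    cv2.imwrite(f"pics/{n}8.png",cv2.resize(im,None,fx=f,fy=f,interpolation=cv2.INTER_CUBIC))
```

```text
t 12.55 slide [ 1.9 -0.8 -1.9] rot [0.01 0.18 0.05] n rows>= 1.0 1.0 F [0.51 0.03 0.16] pos [0.446  0.1763 0.1041] w 0.601
```

View pics/side8.png

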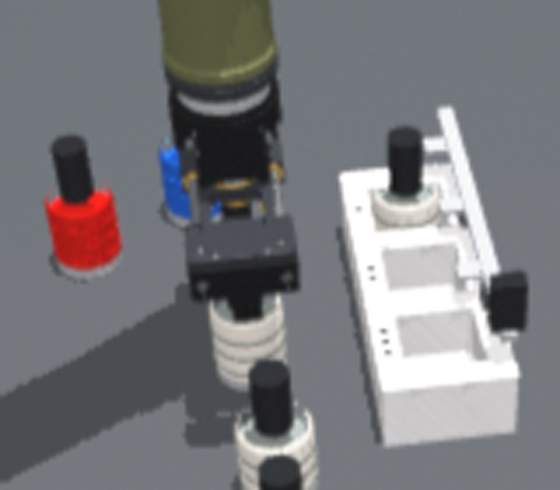

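send_rows --rotation '[[0,0,0],[0,0,0],[0,0,0],[0,0,0],[0,0,0],[0,0,0],[0,0,0]]' --slide '[[2,0,-2],[2,0,-2],[2,0,-2],[2,0,-2],[2,0,-2],[2,0,-2],[2,0,-2]]' --fingers '[0.7,0.7,0.7,0.7,0.7,0.7,0.7]' --force 40

```text
time: 13.35
position: [0.4493, 0.1761, 0.1076]
tool_rot: [3.14, -0.082, 0.001]
ft_force: [-0.2, -2.8, 4.7]
grip_width: 0.307
```

send_rows --rotation '[[0,0,0],[0,0,0],[0,0,0],[0,0,0],[0,0,0],[0,0,0],[0,0,0],[0,0,0],[0,0,0]]' --slide '[[0,0,-10],[0,0,-25],[0,0,-40],[0,0,-40],[0,0,-40],[0,0,-40],[0,0,-40],[0,0,-40],[0,0,-40]]' --fingers '[0.7,0.7,0.7,0.7,0.7,0.7,0.7,0.7,0.7]'

```text
time: 14.25
position: [0.4488, 0.1764, 0.147]
tool_rot: [3.14, -0.081, -0.001]
ft_force: [-0.0, 1.0, -6.5]
grip_width: 0.312
```

Run:
```python
from body import *
findb()
plan(.5915,.1975,.19,-.0524)
```

```text
body [234.3 178.8] 318 [239.5 281.1] 518 [ 0.4423 -0.1625  0.0285] 0.0059
body [259.6 192.9] 352 [232.4 239.9] 406 [ 0.4446 -0.0464  0.0297] 0.0032
body [319.1 213.4] 403 [219.1 166.5] 300 [0.4448 0.1778 0.0671] 0.0008
body [225.7 267.2] 1217 [330.1 177.5] 886 [0.7377 0.1204 0.0234] 0.0028
t 14.35 slide [141.3 -28.4 -42.9] rot [0.   0.02 0.05] n rows>= 4.0 1.0 F [-1.09  0.14 -7.42] pos [0.449  0.1765 0.1471] w 0.313
```

send_rows --rotation '[[0,0,0],[0,0,0],[0,0,0],[0,0,0],[0,0,0],[0,0,0],[0,0,0],[0,0,0],[0,0,0],[0,0,0],[0,0,0],[0,0,0]]' --slide '[[0,0,-35],[30,-6,-60],[75,-15,-60],[115,-24,-60],[138,-28,-58],[142,-28.5,-46],[142,-28.5,-44],[142,-28.5,-30],[142,-28.5,-15],[142,-28.5,-3],[142,-28.5,-3],[142,-28.5,-3]]' --fingers '[0.7,0.7,0.7,0.7,0.7,0.7,0.7,0.7,0.7,0.7,0.7,0.7]'

```text
time: 15.55
position: [0.5919, 0.1972, 0.15]
tool_rot: [3.14, -0.081, -0.001]
ft_force: [0.2, 0.4, -5.8]
grip_width: 0.315
```

Run:
```python
from body import *
plan(.592,.1975,.118,-.0524)
```

```text
t 15.55 slide [ 0.1 -0.3 32. ] rot [0.04 0.05 0.03] n rows>= 1.0 1.0 F [ 0.24  0.39 -5.81] pos [0.5919 0.1972 0.15  ] w 0.315
```

send_rows --rotation '[[0,0,0],[0,0,0],[0,0,0],[0,0,0],[0,0,0],[0,0,0],[0,0,0]]' --slide '[[0,0,10],[0,0,20],[0,0,27],[0,0,31],[0,0,33],[0,0,34],[0,0,34]]' --fingers '[0.7,0.7,0.7,0.7,0.7,0.7,0.7]'

```text
time: 16.25
position: [0.5925, 0.1975, 0.1183]
tool_rot: [3.139, -0.081, 0.001]
ft_force: [-5.0, -1.8, 4.4]
grip_width: 0.313
```

send_rows --rotation '[[0,0,0],[0,0,0],[0,0,0],[0,0,0],[0,0,0],[0,0,0],[0,0,0]]' --slide '[[0,0,0],[0,0,0],[0,0,0],[0,0,-20],[0,0,-60],[0,0,-100],[0,0,-100]]' --fingers '[-0.1,-0.1,-0.1,-0.1,-0.1,-0.1,-0.1]'

```text
time: 16.95
position: [0.5955, 0.1998, 0.2229]
tool_rot: [-3.136, 0.081, -0.017]
ft_force: [1.3, 0.2, -0.2]
grip_width: 0.542
```

Run:
```python
from body import *
C,I=findb("9"); find(I,C); plan(.4505,.0445,.106,-.0524)
```

```text
body [234.2 178.8] 325 [239.5 281. ] 525 [ 0.4423 -0.1626  0.0285] 0.0056
body [259.5 192.9] 359 [232.3 239.9] 421 [ 0.4446 -0.0464  0.0296] 0.003
body [225.7 267.2] 1218 [330.1 177.6] 889 [0.7376 0.1203 0.0233] 0.0028
sc [234.4 161.2] [  8  16 116] sd [237.  260.8] [  8  16 116] [ 0.4427 -0.1578  0.0951] 0.0024
sc [260.4 174.6] [  8  17 124] sd [230.  221.4] [  8  17 124] [ 0.4438 -0.0448  0.0946] 0.0025
sc [396.  211.1] [ 13  19 171] sd [170.2 128. ] [ 13  19 171] [0.3273 0.3373 0.0962] 0.0014
sc [247.7 212.8] [ 11  17 152] sd [294.7 165.9] [ 11  17 152] [0.6279 0.087  0.1146] 0.0009
sc [393.3 235.7] [ 13  20 179] sd [203.2 114.3] [ 13  20 179] [0.4257 0.385  0.0955] 0.0016
t 17.05 slide [-134.8  160.8  111. ] rot [-0.05 -0.17  0.04] n rows>= 5.0 1.0 F [ 0.22 -0.58 -0.11] pos [0.5931 0.1981 0.2175] w 0.551
```

send_rows --rotation '[[0,0,0],[0,0,0],[0,0,0],[0,0,0],[0,0,0],[0,0,0],[0,0,0],[0,0,0],[0,0,0],[0,0,0]]' --slide '[[-33,40,0],[-67,80,0],[-101,120,0],[-130,155,10],[-135,161,40],[-135,161,75],[-135,161,100],[-135,161,109],[-135,161,110],[-135,161,110]]' --fingers '[-0.2,-0.2,-0.2,-0.2,-0.2,-0.2,-0.2,-0.2,-0.2,-0.2]'

```text
time: 18.05
position: [0.4496, 0.044, 0.1067]
tool_rot: [-3.14, 0.081, -0.0]
ft_force: [0.5, 0.3, 0.7]
grip_width: 0.598
```

Run:
```python
from body import *
C,I=findb("10"); find(I,C); plan(.4505,.0445,.106,-.0524)
for n,(x,y,w,h) in {"scene":(215,130,200,150),"side":(150,80,200,180)}.items():
    cv2.imwrite(f"pics/{n}10c.png",cv2.resize(I[n][y:y+h,x:x+w,::-1],None,fx=3,fy=3,interpolation=cv2.INTER_CUBIC))
```

```text
body [234.3 178.8] 319 [239.5 281.1] 518 [ 0.4423 -0.1625  0.0284] 0.0058
body [259.5 193. ] 345 [232.3 240.7] 390 [ 0.444  -0.0475  0.0284] 0.0039
body [225.6 267.2] 1213 [330.1 177.6] 889 [0.7377 0.1203 0.0233] 0.0028
sc [234.5 161.2] [  8  16 117] sd [237.  260.8] [  8  16 117] [ 0.4427 -0.1578  0.0952] 0.0025
sc [396.1 211.1] [ 13  19 175] sd [170.2 128. ] [ 13  19 175] [0.3273 0.3374 0.0961] 0.0014
sc [247.7 212.7] [ 11  17 153] sd [294.7 165.9] [ 11  17 153] [0.6278 0.0869 0.1147] 0.0009
t 18.15 slide [ 0.2 -0.5  1.4] rot [-0.   -0.11  0.05] n rows>= 1.0 1.0 F [0.92 0.15 0.14] pos [0.4502 0.044  0.1074] w 0.598
```

View pics/side10c.png

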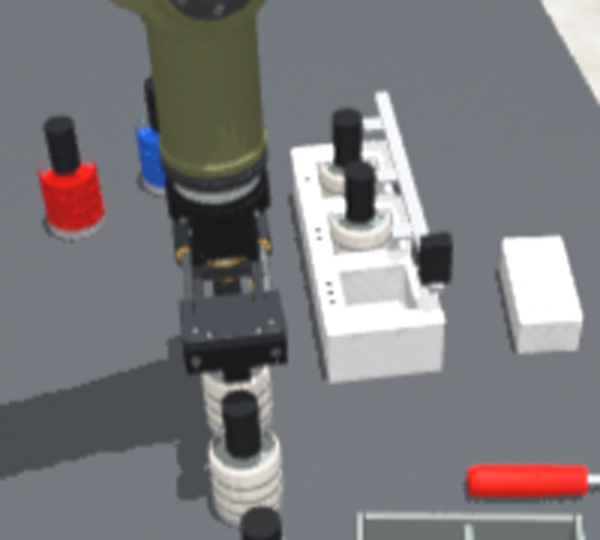

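View pics/scene10c.png

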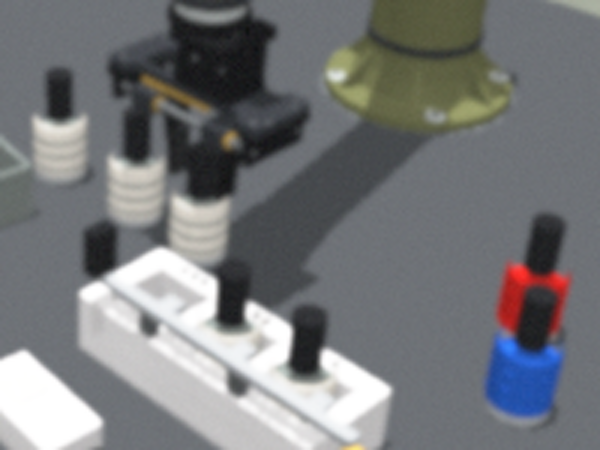

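Both pockets 1 and 2 hold seated cartridges; fingers straddle cartridge C. Close and lift.

send_rows --rotation '[[0,0,0],[0,0,0],[0,0,0],[0,0,0],[0,0,0],[0,0,0],[0,0,0]]' --slide '[[0,0,1],[0,0,1],[0,0,1],[0,0,1],[0,0,1],[0,0,1],[0,0,1]]' --fingers '[0.7,0.7,0.7,0.7,0.7,0.7,0.7]' --force 40

```text
time: 18.85
position: [0.4493, 0.0438, 0.1054]
tool_rot: [3.14, -0.081, 0.0]
ft_force: [0.0, 0.3, 1.5]
grip_width: 0.311
```

send_rows --rotation '[[0,0,0],[0,0,0],[0,0,0],[0,0,0],[0,0,0],[0,0,0],[0,0,0],[0,0,0],[0,0,0]]' --slide '[[0,0,-10],[0,0,-25],[0,0,-40],[0,0,-40],[0,0,-40],[0,0,-40],[0,0,-40],[0,0,-40],[0,0,-40]]' --fingers '[0.7,0.7,0.7,0.7,0.7,0.7,0.7,0.7,0.7]'

```text
time: 19.75
position: [0.4489, 0.0438, 0.1449]
tool_rot: [-3.14, 0.081, 0.001]
ft_force: [-0.0, -0.5, -2.1]
grip_width: 0.312
```

Run:
```python
from body import *
findb()
plan(.5865,.1175,.19,-.0524)
```

```text
body [234.3 178.8] 319 [239.5 281.1] 518 [ 0.4423 -0.1625  0.0284] 0.0058
body [259.5 192.9] 344 [232.5 240.5] 392 [ 0.4444 -0.0473  0.0289] 0.0039
body [281.2 194.5] 366 [227.4 201.7] 319 [0.4486 0.0438 0.0677] 0.0013
body [225.6 267.2] 1213 [330.1 177.5] 887 [0.7377 0.1203 0.0234] 0.0027
t 19.85 slide [133.4 -80.7 -44.9] rot [-0.    0.02  0.05] n rows>= 4.0 1.0 F [-0.14  0.01 -2.62] pos [0.4491 0.0438 0.1451] w 0.315
```

send_rows --rotation '[[0,0,0],[0,0,0],[0,0,0],[0,0,0],[0,0,0],[0,0,0],[0,0,0],[0,0,0],[0,0,0]]' --slide '[[0,0,-45],[0,0,-90],[10,40,-130],[20,85,-150],[30,130,-150],[45,175,-150],[60,200,-150],[60,200,-150],[60,200,-150]]' --fingers '[0.7,0.7,0.7,0.7,0.7,0.7,0.7,0.7,0.7]'

```text
time: 20.75
position: [0.4987, -0.1591, 0.2947]
tool_rot: [-3.139, 0.083, 0.002]
ft_force: [0.9, 0.2, -1.9]
grip_width: 0.316
```

Run:
```python
from h import *
import pickle
c=camera_model("wrist"); im=get_image("wrist"); s=get_state()
cv2.imwrite("pics/wrist11.png",im[:,:,::-1]); pickle.dump((c,s),open("pics/wrist11.pkl","wb"))
print(s["position"],s["ft_force"],s["time"])
cv2.imwrite("pics/wrist11c.png",cv2.resize(im[:,:,::-1],None,fx=1.5,fy=1.5,interpolation=cv2.INTER_CUBIC))
im=get_image("scene"); cv2.imwrite("pics/scene11.png",cv2.resize(im[130:260,130:300,::-1],None,fx=4,fy=4,interpolation=cv2.INTER_CUBIC))
```

```text
[ 0.49871426 -0.1579921   0.29499209] [ 0.50946839  0.37741912 -2.12180766] 20.8
```

View pics/wrist11c.png

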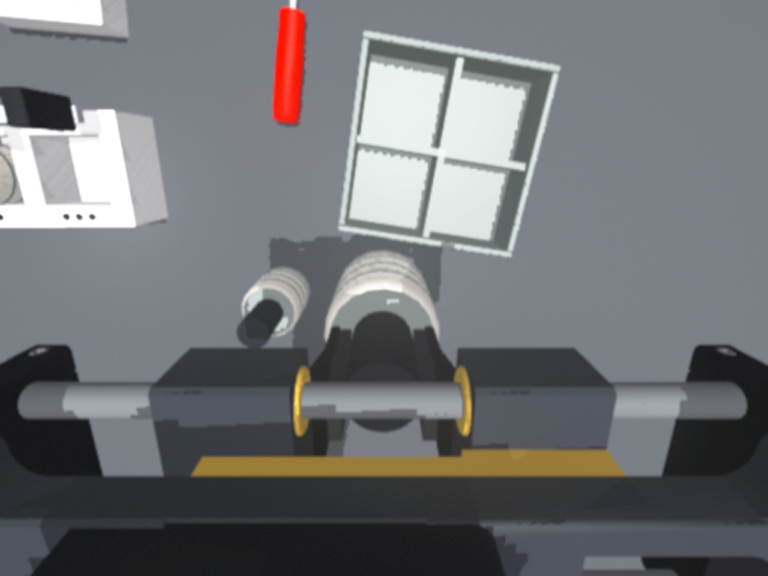

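View pics/scene11.png

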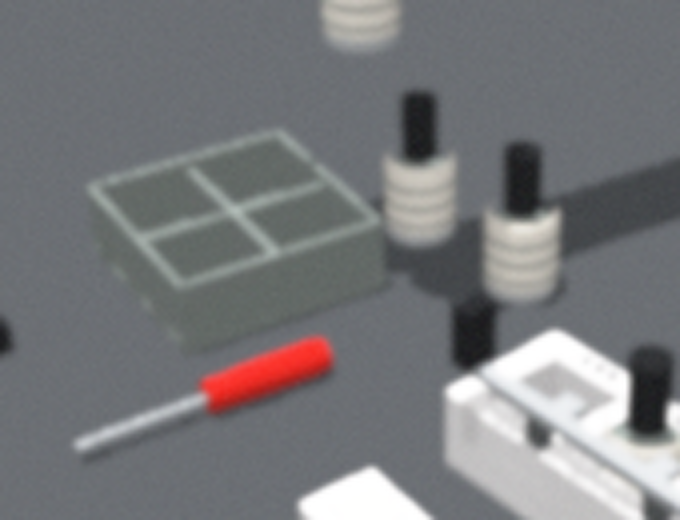

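Crate rim corners in the wrist picture: (366,33), (558,68), (511,256), (341,229), cross at (441,153) (scaled 1.5).

Run:
```python
from h import *
import pickle
c,s=pickle.load(open("pics/wrist11.pkl","rb"))
P=[onplane(c,u/1.5-.3,v/1.5-.3,.06)[:2] for u,v in [(366,33),(558,68),(511,256),(341,229),(441,153)]]
for p in P: print(p.round(4))
ctr=np.mean(P[:4],axis=0); print("ctr",ctr.round(4))
a=(P[0]-P[3])+(P[1]-P[2]); b=(P[0]-P[1])+(P[3]-P[2])
print(np.linalg.norm(a)/2,np.linalg.norm(b)/2); th=np.arctan2(a[1],a[0]); th2=np.arctan2(-b[0],b[1]); print(th,th2)
th=(th+th2)/2; ex=np.array([np.cos(th),np.sin(th)]);ey=np.array([-ex[1],ex[0]])
ctr=(ctr+P[4])/2
for i in(1,-1):
    for j in (1,-1): print("cell",i,j,(ctr+.0405*(i*ex+j*ey)).round(4))
```

```text
[ 0.6799 -0.1554]
[ 0.6455 -0.3146]
[ 0.4852 -0.282 ]
[ 0.5198 -0.1214]
[ 0.5828 -0.2159]
ctr [ 0.5826 -0.2183]
0.16357126435088443 0.16357325883137958
-0.20517534354488937 -0.2124228808066935
cell 1 1 [ 0.6307 -0.1859]
cell 1 -1 [ 0.6139 -0.2651]
cell -1 1 [ 0.5515 -0.1691]
cell -1 -1 [ 0.5347 -0.2483]
```

```bash
python3 -c "
from h import *
plan(.6307,-.1859,.114,-.0524)"
```

```text
t 20.85 slide [133.3  21.9 181.2] rot [-0.03  0.02  0.15] n rows>= 5.0 1.0 F [-0.12 -0.23 -0.74] pos [ 0.4988 -0.1575  0.2953] w 0.313
```

send_rows --rotation '[[0,0,0],[0,0,0],[0,0,0],[0,0,0],[0,0,0],[0,0,0],[0,0,0],[0,0,0],[0,0,0],[0,0,0],[0,0,0],[0,0,0]]' --slide '[[40,7,10],[80,14,30],[120,20,50],[133,22,75],[133,22,105],[133,22,130],[133,22,150],[133,22,165],[133,22,175],[133,22,181],[133,22,183],[133,22,184]]' --fingers '[0.7,0.7,0.7,0.7,0.7,0.7,0.7,0.7,0.7,0.7,0.7,0.7]'

```text
time: 22.05
position: [0.6309, -0.188, 0.1121]
tool_rot: [3.14, -0.081, 0.002]
ft_force: [-0.0, 0.7, -1.3]
grip_width: 0.311
```

send_rows --rotation '[[0,0,0],[0,0,0],[0,0,0],[0,0,0],[0,0,0],[0,0,0],[0,0,0],[0,0,0]]' --slide '[[0,0,1],[0,0,1],[0,0,1],[0,0,1],[0,0,-20],[0,0,-60],[0,0,-100],[0,0,-100]]' --fingers '[-0.1,-0.1,-0.1,-0.1,-0.1,-0.1,-0.1,-0.1]'

```text
time: 22.85
position: [0.634, -0.1882, 0.2186]
tool_rot: [3.137, -0.081, 0.018]
ft_force: [0.2, -0.4, 0.4]
grip_width: 0.548
```

Run:
```python
from body import *
C,I=findb("12"); find(I,C); plan(.445,-.045,.105,-.0524)
```

```text
body [259.6 192.9] 322 [232.2 239.6] 442 [ 0.4446 -0.0458  0.0299] 0.0026
body [179.3 193.4] 211 [327.5 275.3] 431 [ 0.6324 -0.1974  0.0439] 0.0036
sc [234.5 161. ] [  8  17 128] sd [237.  260.6] [  8  17 128] [ 0.4427 -0.1578  0.0959] 0.0025
sc [260.4 175. ] [ 11  18 146] sd [230.  221.3] [ 11  18 146] [ 0.4442 -0.0442  0.094 ] 0.0018
sc [179.7 177.7] [ 10  18 152] sd [327.6 255.4] [ 10  18 152] [ 0.6313 -0.1875  0.102 ] 0.0015
sc [396.1 211. ] [ 13  19 177] sd [170.3 128.1] [ 13  19 177] [0.3272 0.3372 0.0961] 0.002
sc [247.8 212.6] [ 11  18 158] sd [294.6 166. ] [ 11  18 158] [0.6275 0.0867 0.1147] 0.0014
sc [393.2 235.9] [ 13  21 184] sd [203.1 114.1] [ 13  21 184] [0.4259 0.3854 0.0956] 0.0009
t 22.95 slide [-193.7 -133.3  107.3] rot [ 0.06 -0.17  0.04] n rows>= 6.0 1.0 F [-0.01  0.35 -0.52] pos [ 0.6312 -0.188   0.213 ] w 0.555
```

send_rows --rotation '[[0,0,0],[0,0,0],[0,0,0],[0,0,0],[0,0,0],[0,0,0],[0,0,0],[0,0,0],[0,0,0],[0,0,0],[0,0,0]]' --slide '[[-39,-27,0],[-78,-54,0],[-117,-81,0],[-156,-107,0],[-185,-128,10],[-194,-133,40],[-194,-133,75],[-194,-133,98],[-194,-133,106],[-194,-133,107],[-194,-133,107]]' --fingers '[-0.2,-0.2,-0.2,-0.2,-0.2,-0.2,-0.2,-0.2,-0.2,-0.2,-0.2]'

```text
time: 24.05
position: [0.444, -0.0451, 0.1047]
tool_rot: [-3.14, 0.081, -0.001]
ft_force: [-0.7, -0.2, 0.1]
grip_width: 0.6
```

Run:
```python
from body import *
C,I=findb("13"); find(I,C); plan(.445,-.045,.105,-.0524)
for n,(x,y,w,h) in {"scene":(175,130,200,150),"side":(150,80,200,200)}.items():
    cv2.imwrite(f"pics/{n}13c.png",cv2.resize(I[n][y:y+h,x:x+w,::-1],None,fx=3,fy=3,interpolation=cv2.INTER_CUBIC))
```

```text
body [259.7 193.4] 321 [231.7 242.1] 285 [ 0.4421 -0.0489  0.0254] 0.004
body [225.6 267.2] 1213 [330.1 177.5] 888 [0.7377 0.1202 0.0235] 0.0027
sc [179.6 177.7] [ 10  17 138] sd [327.6 255.7] [ 10  17 138] [ 0.6313 -0.1881  0.1017] 0.0013
sc [396.1 211. ] [ 13  19 176] sd [170.2 128. ] [ 13  19 176] [0.3272 0.3373 0.0963] 0.0017
sc [247.8 212.6] [ 11  18 155] sd [294.7 165.9] [ 11  18 155] [0.6276 0.0868 0.1149] 0.0012
t 24.15 slide [ 0.4 -0.3  0.4] rot [ 0.02 -0.11  0.03] n rows>= 1.0 1.0 F [-0.05 -0.74  0.58] pos [ 0.4446 -0.0452  0.1054] w 0.6
```

View pics/side13c.png

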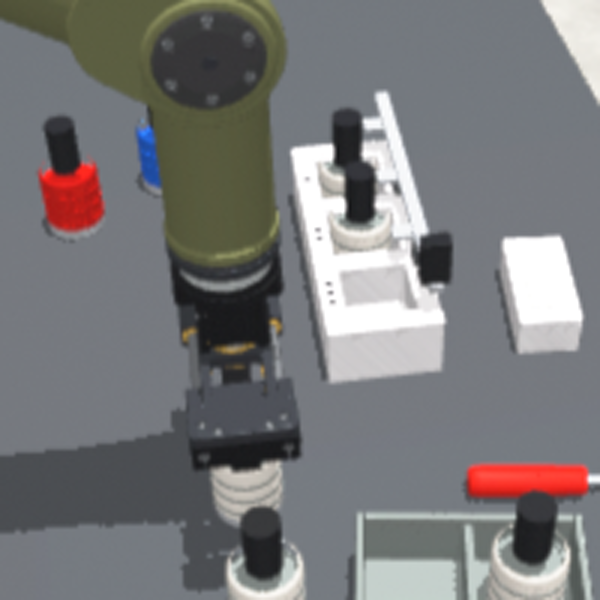

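View pics/scene13c.png

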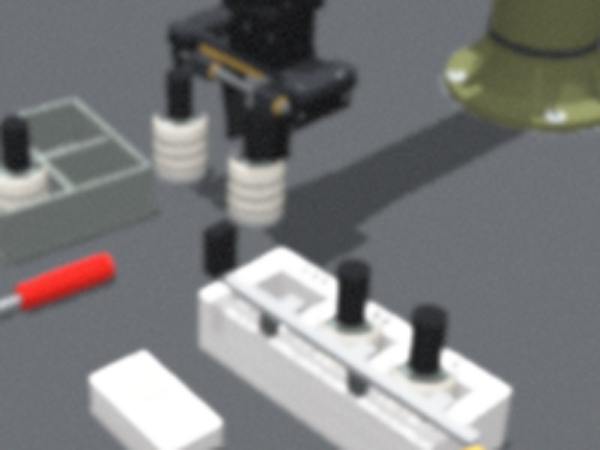

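Fingers are about B's stem; close and lift.

send_rows --rotation '[[0,0,0],[0,0,0],[0,0,0],[0,0,0],[0,0,0],[0,0,0],[0,0,0]]' --slide '[[0,0,0],[0,0,0],[0,0,0],[0,0,0],[0,0,0],[0,0,0],[0,0,0]]' --fingers '[0.7,0.7,0.7,0.7,0.7,0.7,0.7]' --force 40

```text
time: 24.85
position: [0.4437, -0.0453, 0.1045]
tool_rot: [3.14, -0.081, 0.0]
ft_force: [0.6, -1.6, 1.5]
grip_width: 0.315
```

send_rows --rotation '[[0,0,0],[0,0,0],[0,0,0],[0,0,0],[0,0,0],[0,0,0],[0,0,0],[0,0,0],[0,0,0]]' --slide '[[0,0,-10],[0,0,-25],[0,0,-40],[0,0,-40],[0,0,-40],[0,0,-40],[0,0,-40],[0,0,-40],[0,0,-40]]' --fingers '[0.7,0.7,0.7,0.7,0.7,0.7,0.7,0.7,0.7]'

```text
time: 25.75
position: [0.4434, -0.045, 0.144]
tool_rot: [-3.14, 0.081, 0.001]
ft_force: [-0.7, 0.1, -1.2]
grip_width: 0.314
```

Run:
```python
from body import *
findb()
plan(.5865,.1175,.19,-.0524)
plan(.6139,-.2651,.2,-.0524)
```

```text
body [259.9 182.2] 341 [231.2 231.4] 364 [ 0.4429 -0.049   0.0653] 0.0051
body [225.6 267.2] 1212 [330.1 177.6] 889 [0.7377 0.1203 0.0233] 0.0027
t 25.85 slide [ 134.4 -169.7  -45.9] rot [-0.01  0.02  0.04] n rows>= 5.0 1.0 F [ 0.03 -0.   -1.19] pos [ 0.4435 -0.045   0.1441] w 0.312
t 25.85 slide [181.5 211.  -56. ] rot [-0.01  0.02  0.04] n rows>= 6.0 1.0 F [ 0.03 -0.   -1.19] pos [ 0.4435 -0.045   0.1441] w 0.312
```

send_rows --rotation '[[0,0,0],[0,0,0],[0,0,0],[0,0,0],[0,0,0],[0,0,0],[0,0,0],[0,0,0],[0,0,0],[0,0,0],[0,0,0],[0,0,0]]' --slide '[[0,0,-45],[0,10,-90],[30,40,-115],[60,75,-115],[90,110,-115],[120,145,-115],[150,178,-110],[175,205,-90],[181,211,-65],[181,211,-30],[181,211,0],[181,211,15]]' --fingers '[0.7,0.7,0.7,0.7,0.7,0.7,0.7,0.7,0.7,0.7,0.7,0.7]'

```text
time: 27.05
position: [0.6116, -0.2648, 0.1254]
tool_rot: [-3.138, 0.082, 0.008]
ft_force: [-0.4, 0.9, -1.0]
grip_width: 0.309
```

send_rows --rotation '[[0,0,0],[0,0,0],[0,0,0],[0,0,0]]' --slide '[[0,0,8],[0,0,14],[0,0,17],[0,0,17]]' --fingers '[0.7,0.7,0.7,0.7]'

```text
time: 27.45
position: [0.6139, -0.2654, 0.1133]
tool_rot: [3.14, -0.081, 0.002]
ft_force: [0.5, -0.3, -1.2]
grip_width: 0.312
```

send_rows --rotation '[[0,0,0],[0,0,0],[0,0,0],[0,0,0],[0,0,0],[0,0,0],[0,0,0],[0,0,0]]' --slide '[[0,0,2],[0,0,2],[0,0,2],[0,0,2],[0,0,-20],[0,0,-60],[0,0,-100],[0,0,-100]]' --fingers '[0.7,-0.1,-0.1,-0.1,-0.1,-0.1,-0.1,-0.1]'

```text
time: 28.25
position: [0.617, -0.2659, 0.2199]
tool_rot: [3.136, -0.081, 0.018]
ft_force: [0.1, -0.1, -0.3]
grip_width: 0.55
```

Run:
```python
from body import *
C,I=findb("14"); find(I,C); plan(.4445,-.158,.105,-.0524)
```

```text
sc [234.5 161.2] [  8  17 129] sd [237.  260.6] [  8  17 129] [ 0.4428 -0.1575  0.0955] 0.0023
sc [396.1 211. ] [ 13  19 179] sd [170.2 127.9] [ 13  19 179] [0.3273 0.3374 0.0964] 0.0015
sc [247.9 212.5] [ 11  18 161] sd [294.7 166. ] [ 11  18 161] [0.6275 0.0868 0.1149] 0.0016
sc [393.3 235.9] [ 13  21 185] sd [203.2 114.2] [ 13  21 185] [0.4259 0.3853 0.0954] 0.0013
t 28.35 slide [-175.4  -98.5  108.4] rot [ 0.08 -0.17  0.04] n rows>= 5.0 1.0 F [-1.03  0.27 -0.95] pos [ 0.6143 -0.2653  0.2141] w 0.55
```

send_rows --rotation '[[0,0,0],[0,0,0],[0,0,0],[0,0,0],[0,0,0],[0,0,0],[0,0,0],[0,0,0],[0,0,0],[0,0,0],[0,0,0]]' --slide '[[-40,-22,0],[-80,-44,0],[-120,-66,0],[-155,-88,0],[-175,-98,20],[-175,-98,55],[-175,-98,85],[-175,-98,102],[-175,-98,108],[-175,-98,108],[-175,-98,108]]' --fingers '[-0.2,-0.2,-0.2,-0.2,-0.2,-0.2,-0.2,-0.2,-0.2,-0.2,-0.2]'

```text
time: 29.45
position: [0.4441, -0.1584, 0.1048]
tool_rot: [3.14, -0.081, 0.001]
ft_force: [0.4, 0.3, 0.4]
grip_width: 0.6
```

Run:
```python
from body import *
C,I=findb("15"); find(I,C); plan(.4445,-.158,.105,-.0524)
for n,(x,y,w,h) in {"scene":(145,120,200,150),"side":(150,100,220,200)}.items():
    cv2.imwrite(f"pics/{n}15c.png",cv2.resize(I[n][y:y+h,x:x+w,::-1],None,fx=3,fy=3,interpolation=cv2.INTER_CUBIC))
```

```text
body [225.6 267.2] 1201 [330.1 177.6] 889 [0.7376 0.1203 0.0233] 0.0028
sc [247.9 212.5] [ 11  18 160] sd [294.7 166. ] [ 11  18 160] [0.6275 0.0867 0.1149] 0.0017
t 29.55 slide [-0.1 -0.6  0.3] rot [ 0.05 -0.1   0.03] n rows>= 1.0 1.0 F [0.19 0.52 0.24] pos [ 0.4445 -0.1586  0.1053] w 0.596
```

View pics/side15c.png

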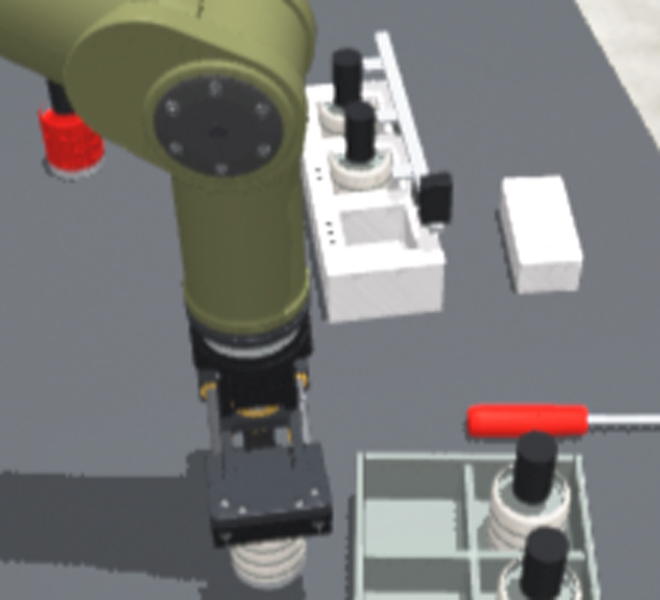

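View pics/scene15c.png

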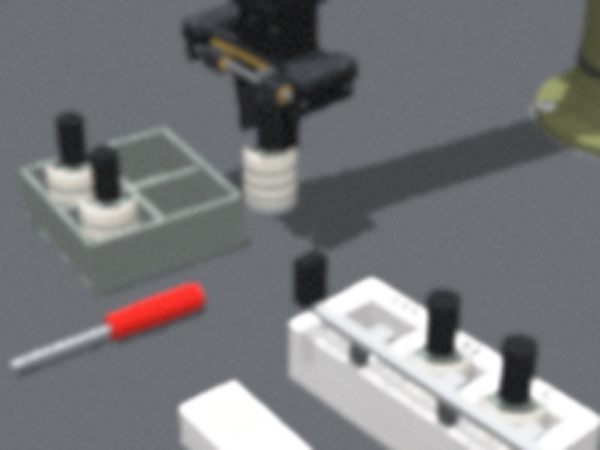

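send_rows --rotation '[[0,0,0],[0,0,0],[0,0,0],[0,0,0],[0,0,0],[0,0,0],[0,0,0]]' --slide '[[0,0,0],[0,0,0],[0,0,0],[0,0,0],[0,0,0],[0,0,0],[0,0,0]]' --fingers '[0.7,0.7,0.7,0.7,0.7,0.7,0.7]' --force 40

```text
time: 30.25
position: [0.4438, -0.1582, 0.1045]
tool_rot: [3.14, -0.081, 0.0]
ft_force: [-1.1, 0.9, 2.4]
grip_width: 0.309
```

send_rows --rotation '[[0,0,0],[0,0,0],[0,0,0],[0,0,0],[0,0,0],[0,0,0],[0,0,0],[0,0,0],[0,0,0]]' --slide '[[0,0,-10],[0,0,-25],[0,0,-40],[0,0,-40],[0,0,-40],[0,0,-40],[0,0,-40],[0,0,-40],[0,0,-40]]' --fingers '[0.7,0.7,0.7,0.7,0.7,0.7,0.7,0.7,0.7]'

```text
time: 31.15
position: [0.4435, -0.1581, 0.144]
tool_rot: [-3.14, 0.081, 0.001]
ft_force: [-0.4, -0.3, -7.5]
grip_width: 0.313
```

Run:
```python
from body import *
findb()
plan(.5865,.1175,.19,-.0524)
plan(.5515,-.1691,.2,-.0524)
```

```text
body [225.6 267.2] 1207 [330.1 177.6] 889 [0.7377 0.1202 0.0233] 0.0026
t 31.25 slide [ 128.4 -282.7  -45.8] rot [-0.01  0.01  0.04] n rows>= 7.0 1.0 F [ 0.69  0.15 -6.94] pos [ 0.4437 -0.1582  0.1442] w 0.311
t 31.25 slide [108.2   5.3 -55.9] rot [-0.01  0.01  0.04] n rows>= 3.0 1.0 F [ 0.69  0.15 -6.94] pos [ 0.4437 -0.1582  0.1442] w 0.311
```

send_rows --rotation '[[0,0,0],[0,0,0],[0,0,0],[0,0,0],[0,0,0],[0,0,0],[0,0,0],[0,0,0],[0,0,0],[0,0,0],[0,0,0],[0,0,0]]' --slide '[[0,0,-45],[0,-20,-90],[10,-60,-115],[20,-105,-115],[30,-150,-115],[45,-195,-115],[60,-240,-115],[85,-275,-110],[115,-283,-90],[128.5,-283,-60],[128.5,-283,-40],[128.5,-283,-40]]' --fingers '[0.7,0.7,0.7,0.7,0.7,0.7,0.7,0.7,0.7,0.7,0.7,0.7]'

```text
time: 32.45
position: [0.5845, 0.1165, 0.1801]
tool_rot: [3.14, -0.082, -0.013]
ft_force: [-0.9, -0.0, -7.9]
grip_width: 0.311
```

Run:
```python
from body import *
plan(.5865,.1177,.115,-.0524)
for n,(x,y,w,h) in {"scene":(200,120,200,150),"side":(180,60,180,160)}.items():
    cv2.imwrite(f"pics/{n}16c.png",cv2.resize(get_image(n)[y:y+h,x:x+w,::-1],None,fx=3,fy=3,interpolation=cv2.INTER_CUBIC))
```

```text
t 32.45 slide [ 2.5 -1.4 65.1] rot [0.06 0.49 0.  ] n rows>= 2.0 1.0 F [-0.9  -0.02 -7.93] pos [0.5845 0.1165 0.1801] w 0.311
```

View pics/side16c.png

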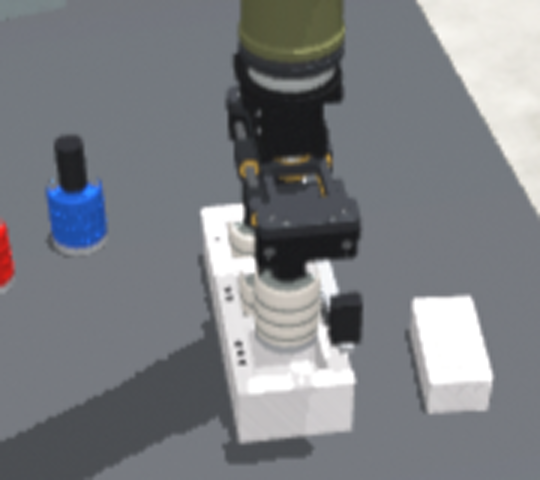

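View pics/scene16c.png

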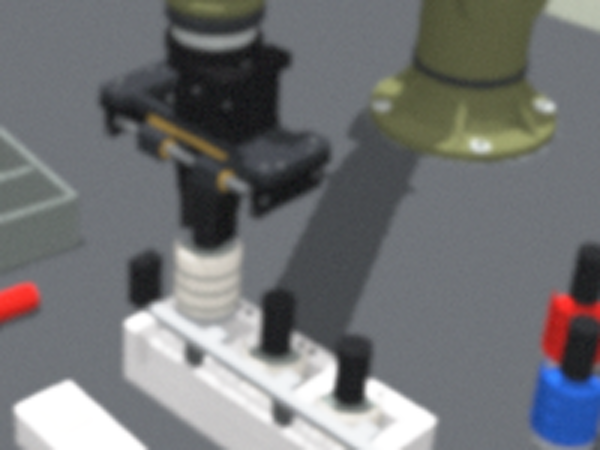

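send_rows --rotation '[[0,0,0],[0,0,0],[0,0,0]]' --slide '[[0,0,0],[0,0,0],[0,0,0]]' --fingers '[0.7,0.7,0.7]'

```text
time: 32.85
position: [0.5872, 0.1177, 0.1857]
tool_rot: [3.14, -0.082, 0.004]
ft_force: [0.4, 0.0, -7.8]
grip_width: 0.314
```

Run:
```python
from body import *
plan(.5865,.1177,.115,-.0524)
```

```text
t 32.85 slide [-0.8  0.1 70.7] rot [ 0.02 -0.13  0.02] n rows>= 2.0 1.0 F [ 0.35  0.04 -7.83] pos [0.5872 0.1177 0.1857] w 0.314
```

send_rows --rotation '[[0,0,0],[0,0,0],[0,0,0],[0,0,0],[0,0,0]]' --slide '[[0,0,12],[0,0,24],[0,0,34],[0,0,40],[0,0,40]]' --fingers '[0.7,0.7,0.7,0.7,0.7]'

```text
time: 33.35
position: [0.5857, 0.1174, 0.1425]
tool_rot: [3.14, -0.081, -0.005]
ft_force: [0.1, 0.2, -7.5]
grip_width: 0.314
```

send_rows --rotation '[[0,0,0],[0,0,0],[0,0,0],[0,0,0],[0,0,0],[0,0,0]]' --slide '[[0,0,10],[0,0,20],[0,0,26],[0,0,30],[0,0,32],[0,0,32]]' --fingers '[0.7,0.7,0.7,0.7,0.7,0.7]'

```text
time: 33.95
position: [0.5867, 0.1177, 0.1146]
tool_rot: [3.139, -0.081, -0.0]
ft_force: [-4.8, -2.8, 7.6]
grip_width: 0.311
```

Seated. Release, rise, look.

send_rows --rotation '[[0,0,0],[0,0,0],[0,0,0],[0,0,0],[0,0,0],[0,0,0],[0,0,0],[0,0,0],[0,0,0]]' --slide '[[0,0,0],[0,0,0],[0,0,0],[0,0,-20],[0,0,-60],[-10,0,-110],[-20,0,-160],[-20,0,-175],[-20,0,-175]]' --fingers '[-0.1,-0.1,-0.1,-0.1,-0.1,-0.1,-0.1,-0.1,-0.1]'

```text
time: 34.85
position: [0.5684, 0.1198, 0.2913]
tool_rot: [-3.14, 0.081, -0.012]
ft_force: [-0.6, -0.2, -0.6]
grip_width: 0.551
```

Run:
```python
from body import *
C,I=findb("17"); find(I,C); plan(.6285,.0875,.124,-.0524)
W=get_image("wrist")
cv2.imwrite("pics/wrist17c.png",cv2.resize(W[:,:,::-1],None,fx=1.5,fy=1.5,interpolation=cv2.INTER_CUBIC))
for n,(x,y,w,h) in {"side":(180,60,220,200)}.items():
    cv2.imwrite(f"pics/{n}17c.png",cv2.resize(I[n][y:y+h,x:x+w,::-1],None,fx=3,fy=3,interpolation=cv2.INTER_CUBIC))
```

```text
body [225.6 267.2] 1218 [330.1 177.5] 887 [0.7377 0.1203 0.0234] 0.0027
sc [396.1 211.1] [ 13  19 171] sd [170.2 128. ] [ 13  19 171] [0.3272 0.3375 0.0962] 0.0015
sc [247.8 212.7] [ 11  17 151] sd [294.7 165.9] [ 11  17 151] [0.6277 0.0871 0.1146] 0.0012
sc [393.3 235.8] [ 13  20 182] sd [203.2 114.2] [ 13  20 182] [0.4258 0.3852 0.0955] 0.0015
t 34.95 slide [ 63.2  27.8 163. ] rot [ 0.02 -0.02  0.03] n rows>= 4.0 1.0 F [-0.95 -0.03 -0.53] pos [0.5668 0.1186 0.287 ] w 0.549
```

View pics/side17c.png

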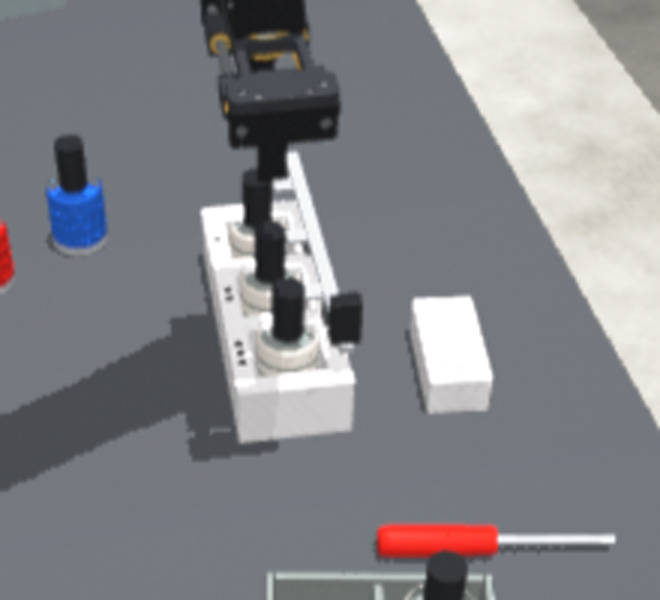

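View pics/wrist17c.png

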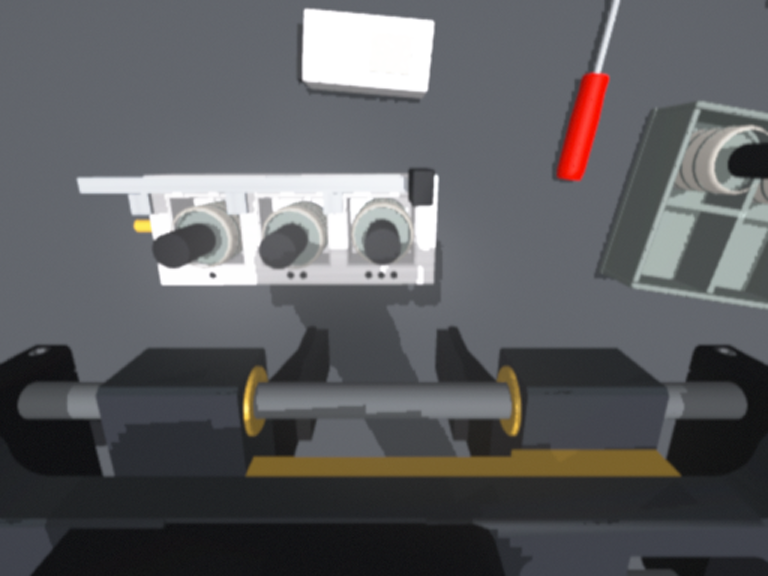

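send_rows --rotation '[[0,0,0],[0,0,0],[0,0,0],[0,0,0],[0,0,0],[0,0,0],[0,0,0],[0,0,0]]' --slide '[[35,15,20],[63,29,40],[63,29,80],[63,29,115],[63,29,145],[63,29,160],[63,29,162],[63,29,162]]' --fingers '[-0.1,-0.1,-0.1,-0.1,-0.1,-0.1,-0.1,-0.1]' --force 30

```text
time: 35.8
position: [0.6283, 0.0867, 0.1253]
tool_rot: [-3.14, 0.081, 0.0]
ft_force: [0.2, 0.5, 0.2]
grip_width: 0.55
```

send_rows --rotation '[[0,0,0],[0,0,0],[0,0,0],[0,0,0],[0,0,0],[0,0,0],[0,0,0]]' --slide '[[0,0,0],[0,0,0],[0,0,0],[0,0,0],[0,0,0],[0,0,0],[0,0,0]]' --fingers '[0.9,0.9,0.9,0.9,0.9,0.9,0.9]'

```text
time: 36.5
position: [0.6283, 0.0865, 0.1257]
tool_rot: [3.14, -0.081, 0.001]
ft_force: [-1.2, -0.9, 2.0]
grip_width: 0.18
```

send_rows --rotation '[[0,0,0],[0,0,0],[0,0,0],[0,0,0],[0,0,0],[0,0,0],[0,0,0],[0,0,0],[0,0,0],[0,0,0]]' --slide '[[0,6,0],[0,12,0],[0,18,0],[0,24,0],[0,30,0],[0,36,0],[0,40,0],[0,42,0],[0,43,0],[0,43,0]]' --fingers '[0.9,0.9,0.9,0.9,0.9,0.9,0.9,0.9,0.9,0.9]'

```text
time: 37.5
position: [0.6263, 0.0465, 0.1256]
tool_rot: [-3.137, 0.078, -0.002]
ft_force: [1.4, 8.1, 2.2]
grip_width: 0.185
```

send_rows --rotation '[[0,0,0],[0,0,0],[0,0,0],[0,0,0],[0,0,0],[0,0,0],[0,0,0],[0,0,0],[0,0,0],[0,0,0],[0,0,0]]' --slide '[[0,0,0],[0,0,0],[0,0,0],[0,0,-20],[0,0,-60],[-10,0,-110],[-40,0,-160],[-60,0,-175],[-60,0,-175],[-60,0,-175],[-60,0,-175]]' --fingers '[-0.2,-0.2,-0.2,-0.2,-0.2,-0.2,-0.2,-0.2,-0.2,-0.2,-0.2]'

```text
time: 38.6
position: [0.5658, 0.0452, 0.2985]
tool_rot: [3.14, -0.084, -0.004]
ft_force: [-0.2, 1.4, -0.1]
grip_width: 0.6
```

Run:
```python
from body import *
import pickle
c=camera_model("wrist"); W=get_image("wrist"); s=get_state(); pickle.dump((c,s),open("pics/wrist18.pkl","wb"))
C,I=findb("18"); find(I,C); print(s["position"],s["ft_force"])
cv2.imwrite("pics/wrist18c.png",cv2.resize(W[:,:,::-1],None,fx=1.5,fy=1.5,interpolation=cv2.INTER_CUBIC))
for n,(x,y,w,h) in {"side":(180,90,200,250),"scene":(130,130,240,170)}.items():
    f=2.3 if n=="side" else 3.3
    cv2.imwrite(f"pics/{n}18c.png",cv2.resize(I[n][y:y+h,x:x+w,::-1],None,fx=f,fy=f,interpolation=cv2.INTER_CUBIC))
```

```text
body [225.6 267.2] 1214 [330.1 177.5] 887 [0.7377 0.1203 0.0234] 0.0027
sc [237.5 206. ] [ 10  17 148] sd [298.  176.7] [ 10  17 148] [0.6259 0.0472 0.1147] 0.0018
sc [396.1 211.1] [ 13  19 175] sd [170.2 128. ] [ 13  19 175] [0.3273 0.3373 0.0962] 0.0015
sc [393.2 235.7] [ 13  20 181] sd [203.2 114.2] [ 13  20 181] [0.4259 0.385  0.0956] 0.0014
[0.56583978 0.04550619 0.29831939] [-0.68798168 -0.07231775  0.14803893]
```

View pics/side18c.png

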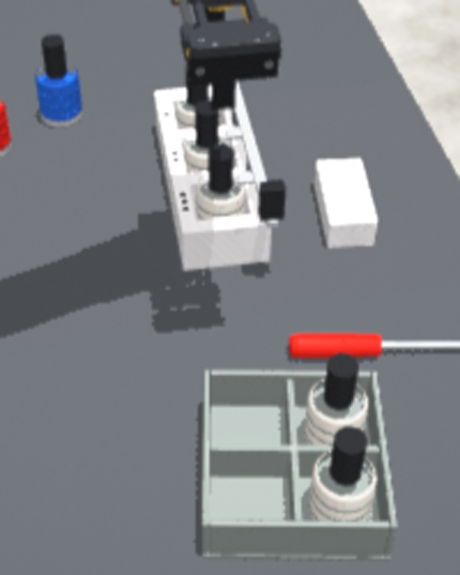

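View pics/scene18c.png

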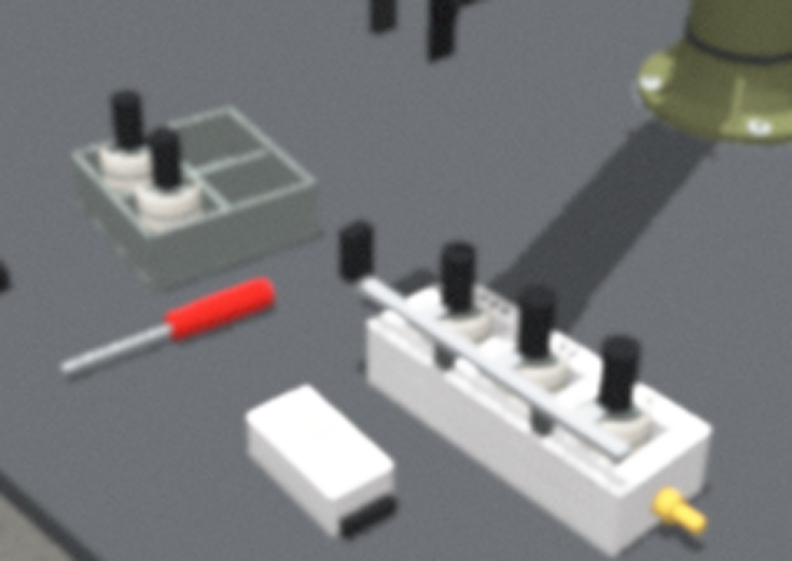

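View pics/wrist18c.png

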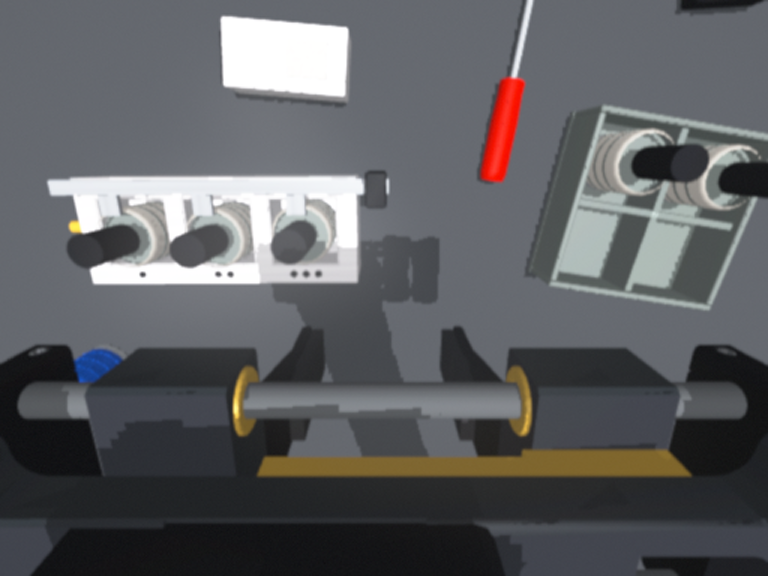

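Run:
```python
from loc import *
C={n:camera_model(n) for n in("scene","side")}
for nm,p,q in [("p3",(458,278),(221,170)),("p2",(536,323),(206,127)),("cellB",(127,121),(348,456)),("cellC",(165,158),(341,381))]:
    P,e=tri(C["scene"],(p[0]/3.3+130-.35,p[1]/3.3+130-.35),C["side"],(q[0]/2.3+180-.3,q[1]/2.3+90-.3)); print(nm,P.round(4),round(e,4))
I={n:get_image(n) for n in C}
for n in C:
    print(n,[(a.round(0),b[4]) for a,b in stems(n,I[n])])
```

```text
p3 [0.5851 0.1175 0.1046] 0.0034
p2 [0.5845 0.1962 0.1033] 0.0029
cellB [ 0.6148 -0.2654  0.1017] 0.0015
cellC [ 0.6317 -0.1877  0.1024] 0.0021
scene [(array([354.,  24.]), np.int32(114)), (array([263.,  33.]), np.int32(93)), (array([256.,  64.]), np.int32(162)), (array([245., 126.]), np.int32(188)), (array([354., 146.]), np.int32(99)), (array([174., 172.]), np.int32(259)), (array([237., 206.]), np.int32(148)), (array([396., 211.]), np.int32(174)), (array([269., 213.]), np.int32(173)), (array([117., 218.]), np.int32(231)), (array([292., 226.]), np.int32(207)), (array([393., 236.]), np.int32(181)), (array([317., 243.]), np.int32(193)), (array([241., 286.]), np.int32(86))]
side [(array([93., 50.]), np.int32(401)), (array([150.,  15.]), np.int32(280)), (array([203., 114.]), np.int32(149)), (array([170., 128.]), np.int32(160)), (array([298., 177.]), np.int32(161)), (array([ 35., 257.]), np.int32(380)), (array([328., 256.]), np.int32(268)), (array([331., 288.]), np.int32(290)), (array([414., 299.]), np.int32(73))]
```

```bash
python3 -c "
from bench import *
print(close_job())"
```

```text
the job is handed in; nothing more can be done
None
```

The job is handed in, at about 39 s of the 210 s allowed. `close_job` gave no verdict, so success rests on the checks below.

- **Lock bar open:** it started about 6 mm off its stop. I slid it fully open, and the wrist picture put the tabs midway between the pockets.
- **Sorting by weight:** five cartridges were present. Three lifted at about 7 to 7.5 N, so I took them as full and seated them in pockets 1, 2 and 3 in that order. Two lifted at about 1 to 2.6 N, so I took them as empty and stood them in the two far cells of the crate.
- **Lock bar closed:** I pushed it back until it met its stop at about 8 N. The handle had travelled 39.8 mm, measured from the fixed cameras.

**Last checks**
- The pocket 3 stem and the two crate stems lie within about 2 mm of target, at the right height for standing on the floor.
- Pocket 2 read 5.5 mm short in x and about 1.5 mm low by hand-picked pixels. These two cameras also read low in x at other spots, and it is still within the 10 mm limit.
- Pocket 1 was measured only when it was filled (4 mm short in x, at the right height). Later pictures show it still in place.
- The screwdriver, power supply and coloured look-alikes were not touched. The arm ended raised clear, touching nothing.

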